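# File the shift's retained samples

## Robot

A 6-joint arm with a two-finger parallel gripper is mounted at the origin on the work surface. World frame = base frame: x ahead of the robot, y to its left, z up, the work surface at z = 0. Lengths are in m, angles in rad, forces in N, time in s.
With the tool pointing down it reaches from about 0.275 to 0.875 m from the base axis. Payload 12.5 kg.
Tool frame: the origin (TCP) lies midway between the tips of the shut fingers; the grasp point (between the pads) lies behind it (r.grip_depth is the z of the grasp point in the tool frame, in m); z points along the fingers, y is the line along which they close (so a half turn about z gives the same grasp; the last joint's range is limited). The gripper opens to 85 mm and grips with 20 to 120 N. Pads are 22 mm wide; open, the fingers measure 114 mm over their backs; the gripper's body (76 mm by 85 mm) begins 54 mm behind the grasp point. The pads swing forward as they close: fully open they stand 13 mm farther back than shut.
Start: joints at [1.015, 0.351, 1.652, -0, 1.139, -0.085], TCP at [0.249, 0.49, 0.231] pointing down, gripper open.
Joint ranges: [-2.75, 2.75], [-0.79, 2.1], [0.01, 2.65], [-1.57, 4.71], [0.07, 3.14], [-2.87, 2.87]. Speed limits (rad/s): [2.22, 2.22, 2.79, 3.14, 3.14, 3.14].

## Interface

Orientations are given as a unit quaternion [x, y, z, w].
In Python, from bench import r, viewer gives the robot as it stands.
- The arm moves only by the tool apply_moves, never from a script. Its argument "moves" is a list that holds one entry, the list of rows, each a list of 6 numbers: the shift along the tool's x, y, z in m, then the turn, a rotation vector about the tool's x, y, z in degrees. In form: [[[x, y, z, rx, ry, rz], ...]]. A call has exactly 5 rows; each row is the pose to reach, as a shift and turn from the pose commanded when the call began, along the tool's axes at that moment; what a row does not reach only later rows make up. A row lasts 1/12 s, in which the tool goes at most 41.7 mm and 7.16 degrees, less where a joint would pass 70% of its speed; a pose out of reach is approached as far as the arm can. A call with a gripper value outside its range is refused whole. "gripper" is the finger opening in m, from 0 to 0.0854, set as the call begins (left out, the last holds). The fingers move at their own pace and stop on an object; the grip force is fixed at half the most. Time passes only in rows, so rows that repeat a pose let the fingers close, or fill a call up. It gives the time, the measured TCP pose, the force, the opening and the grip force at its end, in the units of the state.
- r.read_state(): the state, without advancing time (a new reading comes with each control period).
- viewer.snapshot(name): name is "scene" or "top"; returns a dict with "img" (480x640x3 uint8, blue, green, red), "fx", "fy", "cx", "cy" (pixels), "origin" and "attitude" of the camera in the world. Camera axes: x right, y up, looking along -z (the intrinsics and any distortion apply to the point x, -y, -z); pixel columns grow to the right and rows downward; lengths in m; the calibration is good to about 2 mm. A picture is of the moment at which its call begins. There is no depth.
- r.hand_in(): hands the job in; it is judged then, once.
The state is a dict: "time": time; "q": joint angles; "qvel": joint speeds; "joint_torque": joint torques, N m; "eef_pos": TCP position; "orientation": TCP orientation; "contact_force": force on the tool from outside, world axes, zero at the start; "torque": the same for the moment, N m; "finger_gap": finger opening in m; "grasp_force": force on a finger pad.
Only numpy, scipy, OpenCV 4.12 (cv2) and the standard library are available. Lean on these libraries where they do the work, as an engineer would, in place of code of your own. Each camera call takes 0.05 s, during which the arm holds its last target. There are 200 camera calls.

## Task

File this shift's retained samples at the moulding bench: pull the drawer open, lay every yellow housing flat in it, top side up, and then push the drawer fully shut. Stand every sample bottle from the bench upright on the floor of the grey crate, one to a free cell; before or after the drawer work, as you like. Leave the bottles already in the crate in their cells, and do not shift the tape roll, the mug or the screwdriver.

Things in the scene. Friction and masses are not known exactly. Their poses are not given: they have to be found in the camera images.
- unit_drawer0 (a joint): the drawer of the low grey drawer unit (unit 260 mm deep, 320 wide, 100 high): travel in m, 0 = shut, 0.18 = fully out; it slides towards the robot, along the unit's -x. It starts 30 to 70 mm out.
- unit_drawer0_handle (a point): middle of the drawer's bar handle, a horizontal round bar 11 mm thick and 120 mm long, along this point's y; 62 mm above the bench and 35 mm in front of the drawer's front face (the bar's posts stand 51 mm either side of the middle; the unit's top is 38 mm higher than the bar). The point's x points into the unit; it moves with the drawer.
- drawer_floor (a point): middle of the front edge of the drawer's inner floor, just behind its front panel, 22 mm above the bench; moves with the drawer, axes as the handle's. The floor reaches from x = 0 to 0.215 m and y = -0.139 to +0.139 m; side walls rise 56 mm above it, the front panel 67 mm. With the drawer out by q, the unit's top covers all beyond x = q - 0.007 m, leaving 66 mm of height.
- crate_in (a point): centre of the inner floor of the grey plastic crate (153 x 227 x 60 mm outside, walls 5 mm, fixed to the bench), floor 5 mm above the bench. 2 x 3 open square cells, each 69 mm wide inside, centred at x = -0.037 and +0.037 m and y = -0.074, 0 and +0.074 m in this frame; dividers rise 47 mm above the floor, outer walls 55 mm.
- housing1: one of three alike yellow moulded plastic housings: a flat-topped block-like cover 110 x 48 x 36 mm (long side along its own x, short side along y, top up z), black vent slots on the top; origin at the centre of its underside. May be absent.
- housing2: one of three alike yellow moulded plastic housings: a flat-topped block-like cover 110 x 48 x 36 mm (long side along its own x, short side along y, top up z), black vent slots on the top; origin at the centre of its underside. May be absent.
- housing3: one of three alike yellow moulded plastic housings: a flat-topped block-like cover 110 x 48 x 36 mm (long side along its own x, short side along y, top up z), black vent slots on the top; origin at the centre of its underside. May be absent.
- bottle1: one of four alike white plastic sample bottles standing on the bench: round body 56 mm diameter up to 72 mm height, sloping shoulder to 84 mm, black cylindrical cap 34 mm diameter from 84 to 122 mm height; origin at the centre of its underside, z up. May be absent.
- bottle2: one of four alike white plastic sample bottles standing on the bench: round body 56 mm diameter up to 72 mm height, sloping shoulder to 84 mm, black cylindrical cap 34 mm diameter from 84 to 122 mm height; origin at the centre of its underside, z up. May be absent.
- bottle3: one of four alike white plastic sample bottles standing on the bench: round body 56 mm diameter up to 72 mm height, sloping shoulder to 84 mm, black cylindrical cap 34 mm diameter from 84 to 122 mm height; origin at the centre of its underside, z up. May be absent.
- bottle4: one of four alike white plastic sample bottles standing on the bench: round body 56 mm diameter up to 72 mm height, sloping shoulder to 84 mm, black cylindrical cap 34 mm diameter from 84 to 122 mm height; origin at the centre of its underside, z up. May be absent.
- stored1: a sample bottle like the others (56 mm body, 34 mm cap, 122 mm tall) that already stands in a cell of the crate at the start and stays there; origin at the centre of its underside. May be absent.
- stored2: a sample bottle like the others (56 mm body, 34 mm cap, 122 mm tall) that already stands in a cell of the crate at the start and stays there; origin at the centre of its underside. May be absent.
- stored3: a sample bottle like the others (56 mm body, 34 mm cap, 122 mm tall) that already stands in a cell of the crate at the start and stays there; origin at the centre of its underside. May be absent.
- tape: bystander: cardboard-brown roll of tape, 90 mm diameter, 24 mm high, lying flat; origin at the centre of its underside.
- mug: bystander: white mug, 76 mm diameter, 90 mm high; origin at the centre of its underside.
- screwdriver: bystander: screwdriver 170 mm long lying behind the crate; origin at its middle, on the bench.

How it is judged:
On the way, in this order (a step that is already met when the one before it is completed fails the run):
1. the drawer is pulled open (100 mm or more) (value of joint unit_drawer0 above 0.1 m), for 0.2 s.
2. every yellow housing lies flat on the drawer's floor, top side up (x of housing1 in the frame of drawer_floor between 0.01 and 0.205 m and y of housing1 in the frame of drawer_floor between -0.135 and 0.135 m and z of housing1 in the frame of drawer_floor between -0.005 and 0.01 m and angle between each of housing1, housing2, housing3's own z axis and vertical below 0.15 rad and x of housing2 in the frame of drawer_floor between 0.01 and 0.205 m and y of housing2 in the frame of drawer_floor between -0.135 and 0.135 m and z of housing2 in the frame of drawer_floor between -0.005 and 0.01 m and x of housing3 in the frame of drawer_floor between 0.01 and 0.205 m and y of housing3 in the frame of drawer_floor between -0.135 and 0.135 m and z of housing3 in the frame of drawer_floor between -0.005 and 0.01 m), for 0.2 s.
3. the drawer is pushed shut, within 8 mm (value of joint unit_drawer0 below 0.008 m), for 0.2 s.
At the end, for the whole second after the job is handed in: The drawer is shut within 8 mm with every housing lying flat on its floor, top up (within 10 mm of the floor, 0.15 rad); every bottle, new and already stored, stands upright (within 0.15 rad) on the floor of a cell of the crate (within 10 mm of the floor); all at rest and released (all of step 2 and value of joint unit_drawer0 below 0.008 m and linear speed of each of housing1, housing2, housing3, bottle1, bottle2, bottle3, bottle4, stored1, stored2, stored3 below 0.03 m/s and x of bottle1 in the frame of crate_in between -0.07 and 0.07 m and y of bottle1 in the frame of crate_in between -0.108 and 0.108 m and z of bottle1 in the frame of crate_in between -0.005 and 0.01 m and angle between each of bottle1, bottle2, bottle3, bottle4, stored1, stored2, stored3's own z axis and vertical below 0.15 rad and x of bottle2 in the frame of crate_in between -0.07 and 0.07 m and y of bottle2 in the frame of crate_in between -0.108 and 0.108 m and z of bottle2 in the frame of crate_in between -0.005 and 0.01 m and x of bottle3 in the frame of crate_in between -0.07 and 0.07 m and y of bottle3 in the frame of crate_in between -0.108 and 0.108 m and z of bottle3 in the frame of crate_in between -0.005 and 0.01 m and x of bottle4 in the frame of crate_in between -0.07 and 0.07 m and y of bottle4 in the frame of crate_in between -0.108 and 0.108 m and z of bottle4 in the frame of crate_in between -0.005 and 0.01 m and x of stored1 in the frame of crate_in between -0.07 and 0.07 m and y of stored1 in the frame of crate_in between -0.108 and 0.108 m and z of stored1 in the frame of crate_in between -0.005 and 0.01 m and x of stored2 in the frame of crate_in between -0.07 and 0.07 m and y of stored2 in the frame of crate_in between -0.108 and 0.108 m and z of stored2 in the frame of crate_in between -0.005 and 0.01 m and x of stored3 in the frame of crate_in between -0.07 and 0.07 m and y of stored3 in the frame of crate_in between -0.108 and 0.108 m and z of stored3 in the frame of crate_in between -0.005 and 0.01 m); the robot touches nothing.
It fails at once if the tape is shifted by more than 40 mm (distance of tape from where it was at the start of the episode above 0.04 m).
It fails at once if the mug is shifted by more than 40 mm (distance of mug from where it was at the start of the episode above 0.04 m).
It fails at once if the screwdriver is shifted by more than 40 mm (distance of screwdriver from where it was at the start of the episode above 0.04 m).
It fails at once if a bottle already stored is taken out of its cell (distance of any of stored1, stored2, stored3 from where it was at the start of the episode above 0.05 m).
Of housing1, housing2, housing3 only 2 to 3 are there at a start; the rules pass over those that are not, and their reading is None.
Of bottle1, bottle2, bottle3, bottle4 only 2 to 4 are there at a start; the rules pass over those that are not, and their reading is None.
Of stored1, stored2, stored3 only 1 to 2 are there at a start; the rules pass over those that are not, and their reading is None.
At some moment in a run one of housing1, housing2, housing3 may be knocked a few centimetres aside while the robot is not near it.
It also fails if it takes over 210 s, if anything falls off the work surface, if the arm or the gripper's body presses on something with over 40 N, if the wrist force passes 120 N, or if a joint passes its speed limit or range.

## Working session

There is one attempt and no reset: what is moved stays moved. The work goes in short steps, Python scripts to look and compute and a tool call to move; the robot and the scene stay as the last step left them, time stands still between calls to the robot, and variables do not carry over. Pictures are saved under pics/ and viewed, at most 14 in all, crops included, and the job is handed in when it is done.

Besides the shell and the picture viewer there is one more tool, called after ">>>" in YAML: its name, and indented under it one key for each argument. apply_moves: Moves the arm, as the interface text tells. Its arguments: {"type":"object","properties":{"moves":{"type":"array"},"gripper":{"type":"number"}},"required":["moves"]}

```bash
ls; mkdir -p pics; python3 - <<'E'
from bench import r, viewer
import cv2
for n in ("scene","top"):
    s=viewer.snapshot(n); cv2.imwrite(f"pics/{n}0.png",s["img"])
    print({k:v for k,v in s.items() if k!="img"})
print(r.read_state(), r.grip_depth)
E
```

```text
pics
{'fx': 525.017393967319, 'fy': 525.017393967319, 'cx': 328.82595998835035, 'cy': 234.12356287467762, 'origin': array([ 1.17760141, -0.25699825,  0.8331535 ]), 'attitude': array([0.30560921, 0.18853574, 0.48583162, 0.79688451])}
{'fx': 454.6700615840651, 'fy': 454.6700615840651, 'cx': 321.44041020667305, 'cy': 234.76679920498842, 'origin': array([0.46119524, 0.04933123, 1.19679013]), 'attitude': array([ 0.03640034, -0.03823377, -0.69934387,  0.71283332])}
{'time': 0.1, 'q': array([ 1.01541398e+00,  3.51194246e-01,  1.65236680e+00,  4.01110506e-06,
        1.13908818e+00, -8.45773338e-02]), 'qvel': array([ 0.00048375, -0.00154627, -0.00145563, -0.00019068,  0.0016737 ,
       -0.00010432]), 'joint_torque': array([ 1.25581100e-03, -5.06832039e+01, -2.91877395e+01, -3.29393959e-05,
        2.59496563e-03, -3.24430360e-06]), 'eef_pos': array([0.24928934, 0.48992493, 0.23080319]), 'orientation': array([ 2.33235193e-01,  9.72420210e-01, -5.00894349e-04, -1.67898356e-04]), 'contact_force': array([ 0.41173522, -0.0135742 ,  0.42667253]), 'torque': array([ 0.0368115 ,  0.0058189 , -0.03828621]), 'grasp_force': 0.0, 'finger_gap': 0.0853559483088426} -0.0187
```

View pics/scene0.png

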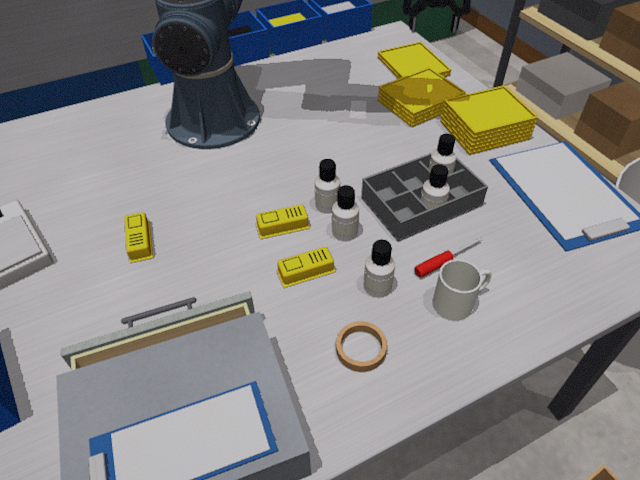

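View pics/top0.png

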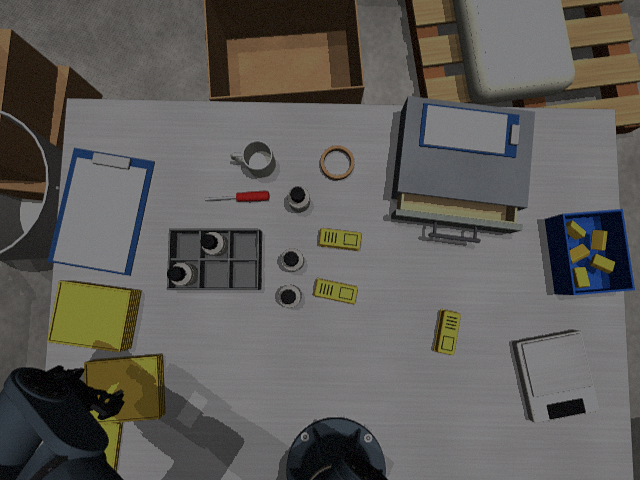

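The scene view shows three housings upright with vents up, at (138,237), (283,220) and (306,265). Three bench bottles stand at (327,185), (345,213) and (380,268), and two more are in the crate. The drawer is slightly out, with its handle at (160,312). In the top view the handle is at about (450,235) and the crate is at (170-262, 229-290). I'll crop closer next.

```bash
cat > h.py <<'E'
from bench import r, viewer
import numpy as np, cv2
from scipy.spatial.transform import Rotation as R
def snap(n): return viewer.snapshot(n)
def ray(s,u,v):
    d=R.from_quat(s["attitude"]).apply([(u-s["cx"])/s["fx"],-(v-s["cy"])/s["fy"],-1.]); return s["origin"],d
def atz(s,u,v,z):
    o,d=ray(s,u,v); return (o+d*(z-o[2])/d[2])[:2]
def tri(s1,p1,s2,p2):
    o1,d1=ray(s1,*p1);o2,d2=ray(s2,*p2)
    t=np.linalg.lstsq(np.c_[d1,-d2],o2-o1,rcond=None)[0]
    a,b=o1+t[0]*d1,o2+t[1]*d2
    return (a+b)/2, np.linalg.norm(a-b)
def proj(s,P):
    p=R.from_quat(s["attitude"]).inv().apply(np.atleast_2d(P)-s["origin"])
    return np.c_[s["cx"]+s["fx"]*p[:,0]/-p[:,2], s["cy"]-s["fy"]*p[:,1]/-p[:,2]]
def crop(s,x0,y0,w,h,k,name):
    cv2.imwrite(f"pics/{name}.png",cv2.resize(s["img"][y0:y0+h,x0:x0+w],None,fx=k,fy=k,interpolation=cv2.INTER_CUBIC))
E
python3 - <<'E'
from h import *
s=snap("top"); crop(s,160,170,200,150,4,"c_tl"); crop(s,380,180,160,180,3.3,"c_tr")
s=snap("scene"); crop(s,250,130,245,180,3.2,"c_s"); crop(s,50,200,260,130,3,"c_sd")
E
```

```text
(no output)
```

View pics/c_tl.png

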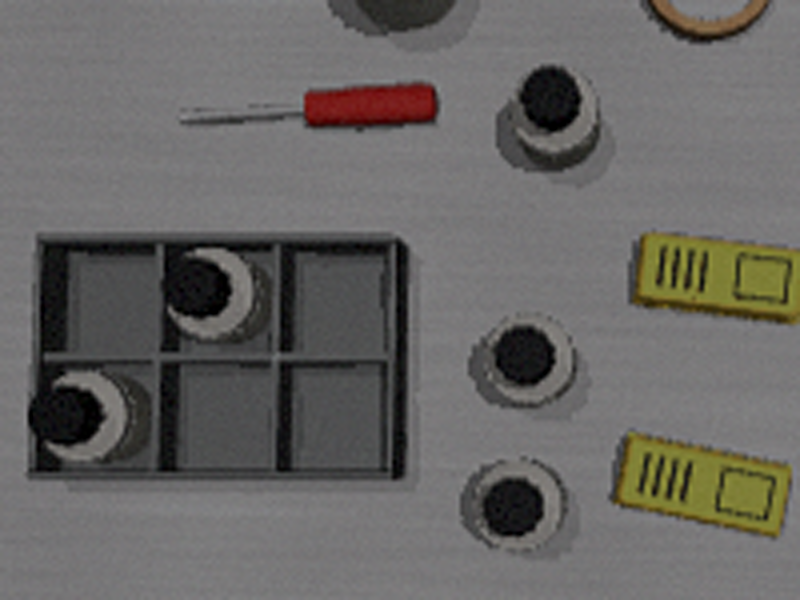

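View pics/c_tr.png

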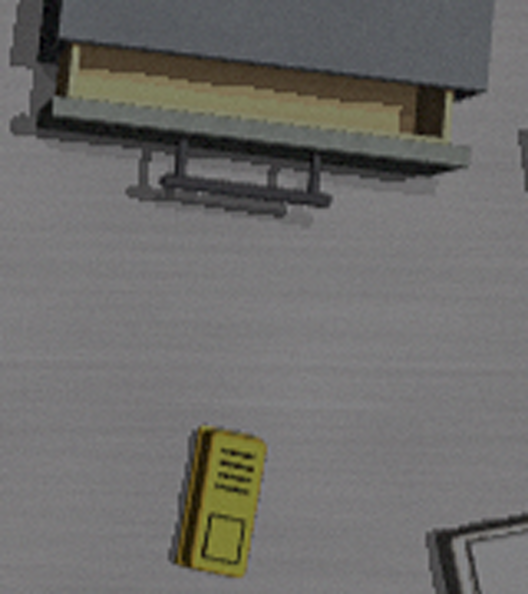

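View pics/c_s.png

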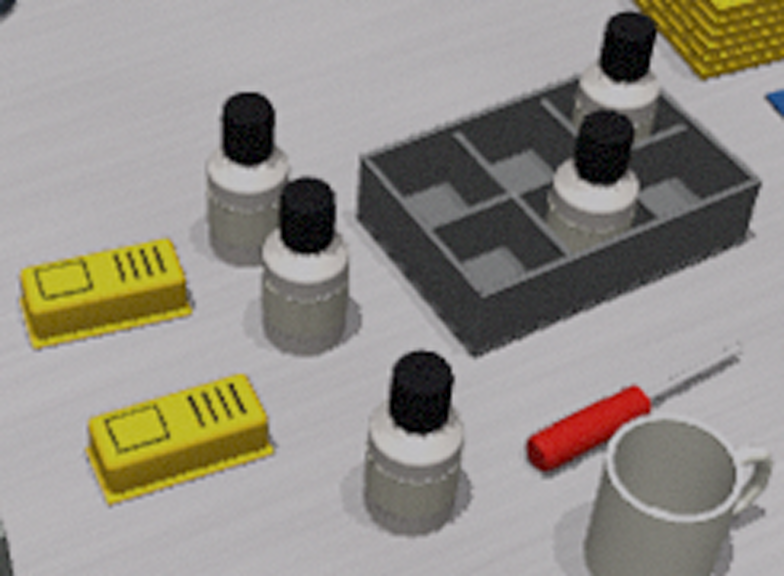

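View pics/c_sd.png

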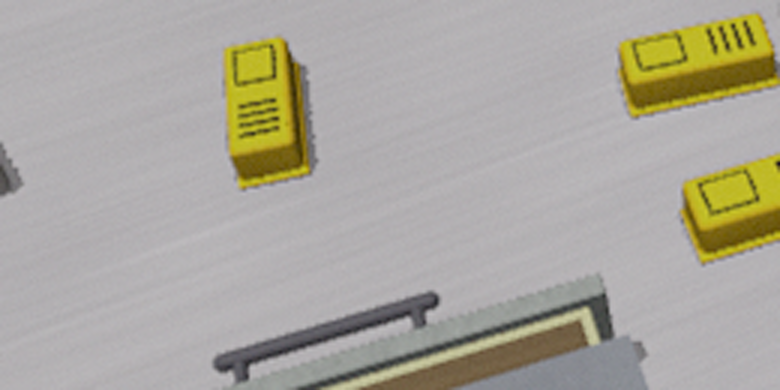

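Pixels in full-frame coordinates:
- **Cap tops, top view:** A (297.6,193.6), B (291.1,258.4), C (288.1,296.6).
- **Cap tops, scene view:** A (382,244), B (346,190), C (327.7,163).
- **Handle ends:** top (430,235)/(478.7,240.5), scene (194,299.5)/(123.5,320.5).
- **Crate:** the rim corners are readable in both views. The free cells are the two right-hand columns' lower cells, upper-right and upper-left.

```bash
cat >> h.py <<'E'
def ymask(s):
    hsv=cv2.cvtColor(s["img"],cv2.COLOR_BGR2HSV); return cv2.inRange(hsv,(22,120,50),(36,255,255))
def hull(x,y,a,z0=0.,):
    c,n=np.cos(a),np.sin(a); P=[]
    for L,W,z in((.110,.048,0),(.110,.048,.004),(.102,.040,.036)):
        for i in(-1,1):
            for j in(-1,1):
                P.append([x+c*i*L/2-n*j*W/2,y+n*i*L/2+c*j*W/2,z0+z])
    return np.array(P)
def fit(views,p0,z0=0.):
    from scipy.optimize import minimize
    ms=[ymask(s) for s in views]
    def cost(p):
        e=0
        for s,m in zip(views,ms):
            q=proj(s,hull(*p,z0)); x0,y0=q.min(0).astype(int)-12; x1,y1=q.max(0).astype(int)+12
            x0,y0=max(x0,0),max(y0,0)
            sub=cv2.resize(m[y0:y1,x0:x1],None,fx=4,fy=4,interpolation=cv2.INTER_LINEAR)>127
            g=np.zeros(sub.shape,np.uint8)
            h=cv2.convexHull(np.round(((q-[x0,y0]+.5)*4-.5)*8).astype(np.int32)); cv2.fillConvexPoly(g,h,1,shift=3)
            sub=cv2.morphologyEx(sub.astype(np.uint8),cv2.MORPH_CLOSE,np.ones((13,13)))
            e+=np.sum(g!=sub)/16
        return e
    b=minimize(cost,p0,method="Nelder-Mead",options=dict(initial_simplex=np.array(p0)+np.array([[0,0,0],[.012,0,0],[0,.012,0],[0,0,.15]])))
    return b.x,b.fun
E
python3 - <<'E'
from h import *
t=snap("top");s=snap("scene")
T=lambda a,b,n:print(n,*[np.round(v,4) for v in tri(t,a,s,b)])
for n,a,b in(("A",(297.6,193.6),(382,243.9)),("B",(291.1,258.4),(346.1,189.9)),("C",(288.1,296.6),(327.7,163.1)),
 ("hL",(430.2,235.),(194.2,299.5)),("hR",(478.7,240.5),(123.5,320.5))):T(a,b,n)
ct=lambda x,y:(160+(x+.5)/4-.5,170+(y+.5)/4-.5); cs=lambda x,y:(250+(x+.5)/3.2-.5,130+(y+.5)/3.2-.5)
for n,a,b in(("c+-",(396,236),(483,296)),("c--",(391,474),(360,158)),("c++",(38,235),(760,183)),("lab2",(763,277),(139,428)),("slot2",(681,269),(217,403)),("lab3",(745,494),(65,279)),("slot3",(665,477),(140,263))):T(ct(*a),cs(*b),n)
for n,u,v in(("h1",448,332),("h2",340,239),("h3",335,291)):
    x,y=atz(t,u,v,.02); a={"h1":0.,"h2":1.5,"h3":1.5}[n]
    best=min((fit([t,s],[x,y,a+d]) for d in(-.25,0,.25)),key=lambda f:f[1]); print(n,np.round(best[0],4),best[1])
for u,v,n in((338,162,"tape"),(257,158,"mug")):print(n,atz(t,u,v,.02))
E
```

```text
A [0.6726 0.1064 0.1256] 0.0002
B [0.5174 0.1179 0.1233] 0.0006
C [0.4279 0.1227 0.1228] 0.0003
hL [ 0.5862 -0.2258  0.0619] 0.0002
hR [ 0.5744 -0.3471  0.064 ] 0.0009
c+- [0.5935 0.2047 0.0603] 0.0026
c-- [0.4443 0.2017 0.0594] 0.0053
c++ [0.5894 0.4293 0.0586] 0.0045
lab2 [ 0.5745 -0.0275  0.0386] 0.0016
slot2 [0.5784 0.0243 0.0379] 0.0033
lab3 [ 0.4365 -0.018   0.0371] 0.0017
slot3 [0.446  0.0324 0.0372] 0.0027
h1 [ 0.3421 -0.2799 -0.1628] 185.8125
h2 [ 0.5767 -0.0021  1.4596] 241.4375
h3 [0.4403 0.0074 1.3571] 198.25
tape [0.78052522 0.00728156]
mug [0.78709522 0.22198283]
```

Triangulated heights agree with the text: caps at 0.123-0.126, the bar at 0.063, the rim at 0.060 and the housing tops at 0.037.

- **Crate:** centre about (0.516, 0.316), yaw 0.019.
- **Drawer:** yaw about -0.097, handle at (0.580, -0.2865).

Next I need a planner that prints each leg in tool axes.

```bash
cat > plan.py <<'E'
# legs(waypoints) prints each leg as (mm, deg) in the tool axes at that leg's start; yaw = direction of tool y, deg
from h import *
def pose():
    s=r.read_state(); return s["eef_pos"],R.from_quat(s["orientation"])
def down(yaw):
    c,n=np.cos(np.radians(yaw)),np.sin(np.radians(yaw)); y=[c,n,0]; z=[0,0,-1]
    return R.from_matrix(np.c_[np.cross(y,z),y,z])
def legs(*W):
    p,o=pose()
    y0=o.as_matrix()[:2,1]; print("at",np.round(p,4),"yaw %.1f"%np.degrees(np.arctan2(y0[1],y0[0])))
    for x,y,z,yaw in W:
        q=np.array([x,y,z]); O=down(yaw); d=o.inv().apply(q-p)*1000; n=int(np.ceil(max(np.linalg.norm(d)/200,np.linalg.norm((o.inv()*O).as_rotvec(True))/35)))
        for i in range(n):   # one call each
            pi=p+(q-p)/(n-i); Oi=o*R.from_rotvec((o.inv()*O).as_rotvec()/(n-i))
            print((x,y,z,yaw),np.round(o.inv().apply(pi-p)*1000,0).astype(int),np.round((o.inv()*Oi).as_rotvec(True),1)); p,o=pi,Oi
E
python3 - <<'E'
from plan import *
legs((.5803,-.2865,.2,-5.6),(.5803,-.2865,.12,-5.6))
E
```

```text
at [0.2494 0.4901 0.2311] yaw 63.0
(0.5803, -0.2865, 0.2, -5.6) [-129 -108    6] [-0.   0.  13.7]
(0.5803, -0.2865, 0.2, -5.6) [-151  -75    6] [-0.   0.  13.7]
(0.5803, -0.2865, 0.2, -5.6) [-165  -37    6] [-0.   0.  13.7]
(0.5803, -0.2865, 0.2, -5.6) [-169    4    6] [-0.   0.  13.7]
(0.5803, -0.2865, 0.2, -5.6) [-163   44    6] [-0.   0.  13.7]
(0.5803, -0.2865, 0.12, -5.6) [ 0  0 80] [ 0. -0. -0.]
```

>>> apply_moves:
  moves:
    - [[-0.026,-0.022,0.001,0,0,2.7],[-0.052,-0.043,0.002,0,0,5.5],[-0.077,-0.065,0.004,0,0,8.2],[-0.103,-0.086,0.005,0,0,11],[-0.129,-0.108,0.006,0,0,13.7]]
  gripper: 0.026

```text
time: 0.72
eef_pos: [0.3157, 0.334, 0.2252]
orientation: [0.348, 0.937, 0.0, 0.0]
contact_force: [0.5, 0.2, -0.4]
finger_gap: 0.0268
grasp_force: 0.0
```

>>> apply_moves:
  moves:
    - [[-0.03,-0.015,0.001,0,0,2.7],[-0.06,-0.03,0.002,0,0,5.5],[-0.091,-0.045,0.004,0,0,8.2],[-0.121,-0.06,0.005,0,0,11],[-0.151,-0.075,0.006,0,0,13.7]]

```text
time: 1.13
eef_pos: [0.3814, 0.1785, 0.2194]
orientation: [0.458, 0.889, 0.0, 0.0]
contact_force: [0.5, 0.6, -0.2]
finger_gap: 0.0256
grasp_force: 0.0
```

>>> apply_moves:
  moves:
    - [[-0.033,-0.007,0.001,0,0,2.7],[-0.066,-0.015,0.002,0,0,5.5],[-0.099,-0.022,0.004,0,0,8.2],[-0.132,-0.03,0.005,0,0,11],[-0.165,-0.037,0.006,0,0,13.7]]

```text
time: 1.55
eef_pos: [0.4474, 0.0227, 0.2133]
orientation: [0.561, 0.828, 0.0, 0.0]
contact_force: [0.8, 1.0, -0.5]
finger_gap: 0.0259
grasp_force: 0.0
```

>>> apply_moves:
  moves:
    - [[-0.034,0.001,0.001,0,0,2.7],[-0.068,0.002,0.002,0,0,5.5],[-0.101,0.002,0.004,0,0,8.2],[-0.135,0.003,0.005,0,0,11],[-0.169,0.004,0.006,0,0,13.7]]

```text
time: 1.97
eef_pos: [0.5142, -0.1326, 0.2072]
orientation: [0.656, 0.755, 0.0, -0.0]
contact_force: [0.1, 0.9, -0.0]
finger_gap: 0.026
grasp_force: 0.0
```

>>> apply_moves:
  moves:
    - [[-0.033,0.009,0.001,0,0,2.7],[-0.065,0.018,0.002,0,0,5.5],[-0.098,0.026,0.004,0,0,8.2],[-0.13,0.035,0.005,0,0,11],[-0.163,0.044,0.006,0,0,13.7]]

```text
time: 2.38
eef_pos: [0.5811, -0.2874, 0.201]
orientation: [0.741, 0.672, -0.0, -0.0]
contact_force: [0.7, 0.2, 0.7]
finger_gap: 0.0261
grasp_force: 0.0
```

```bash
python3 - <<'E'
from plan import *
legs((.5803,-.2865,.1,-5.6),(.5803,-.2865,.046,-5.6))
print(r.read_state()["time"],r.read_state()["finger_gap"])
E
```

```text
at [ 0.5811 -0.2874  0.201 ] yaw -5.6
(0.5803, -0.2865, 0.1, -5.6) [  1  -1 101] [-0. -0. -0.]
(0.5803, -0.2865, 0.046, -5.6) [ 0  0 54] [-0. -0. -0.]
2.3833 0.02609118381515539
```

>>> apply_moves:
  moves:
    - [[0,-0.001,0.025,0,0,0],[0,-0.001,0.05,0,0,0],[0,-0.001,0.075,0,0,0],[0,-0.001,0.1,0,0,0],[0,-0.001,0.11,0,0,0]]

```text
time: 2.8
eef_pos: [0.5783, -0.285, 0.0878]
orientation: [0.74, 0.672, -0.001, -0.002]
contact_force: [-0.5, 0.4, 0.1]
finger_gap: 0.0258
grasp_force: 0.0
```

>>> apply_moves:
  moves:
    - [[0,0,0.012,0,0,0],[0,0,0.024,0,0,0],[0,0,0.036,0,0,0],[0,0,0.045,0,0,0],[0,0,0.045,0,0,0]]

```text
time: 3.22
eef_pos: [0.58, -0.2859, 0.0455]
orientation: [0.74, 0.673, 0.0, 0.0]
contact_force: [0.6, -0.8, 0.5]
finger_gap: 0.026
grasp_force: 0.0
```

>>> apply_moves:
  moves:
    - [[0,0,0,0,0,0],[0,0,0,0,0,0],[0,0,0,0,0,0],[0,0,0,0,0,0],[0,0,0,0,0,0]]
  gripper: 0

```text
time: 3.63
eef_pos: [0.58, -0.2859, 0.0466]
orientation: [0.74, 0.672, 0.0, 0.0]
contact_force: [1.3, 0.4, 0.2]
finger_gap: 0.0088
grasp_force: 58.5
```

>>> apply_moves:
  moves:
    - [[0,-0.01,0,0,0,0],[0,-0.025,0,0,0,0],[0,-0.04,0,0,0,0],[0,-0.055,0,0,0,0],[0,-0.07,0,0,0,0]]

```text
time: 4.05
eef_pos: [0.5097, -0.2784, 0.0465]
orientation: [0.74, 0.672, 0.0, -0.0]
contact_force: [2.1, 4.1, 1.7]
finger_gap: 0.0085
grasp_force: 60.0
```

>>> apply_moves:
  moves:
    - [[0,-0.008,0,0,0,0],[0,-0.016,0,0,0,0],[0,-0.024,0,0,0,0],[0,-0.032,0,0,0,0],[0,-0.04,0,0,0,0]]

```text
time: 4.47
eef_pos: [0.4701, -0.2742, 0.0465]
orientation: [0.74, 0.672, 0.0, -0.001]
contact_force: [1.7, 9.2, 4.8]
finger_gap: 0.0088
grasp_force: 60.3
```

```bash
python3 - <<'E'
from plan import *
print(r.read_state()); s=snap("top"); crop(s,370,160,180,200,3,"open")
E
```

```text
{'time': 4.4667, 'q': array([-6.14215166e-01,  6.00616324e-01,  1.79548928e+00,  1.77279610e-03,
        7.46434717e-01, -5.19665031e-01]), 'qvel': array([-0.08503829, -0.11324268,  0.23278389,  0.00157733, -0.11797447,
       -0.08595099]), 'joint_torque': array([-3.99187669e+00, -5.34184027e+01, -2.23222750e+01, -1.54891245e+00,
       -6.29633758e-01,  2.08435894e-02]), 'eef_pos': array([ 0.47009506, -0.27422652,  0.04653179]), 'orientation': array([ 7.40170518e-01,  6.72418782e-01,  4.84588861e-04, -5.92951127e-04]), 'contact_force': array([1.68932495, 9.17869342, 4.76605785]), 'torque': array([ 1.39150884, -0.40774205, -0.05783859]), 'grasp_force': 60.25532126426697, 'finger_gap': 0.008813542595101177}
```

View pics/open.png

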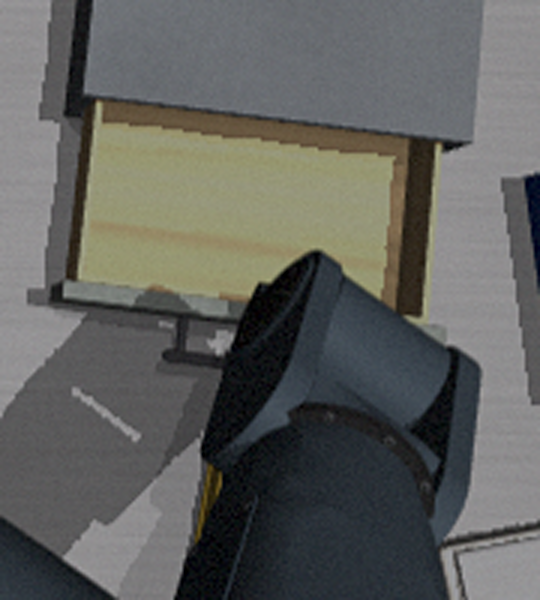

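The drawer is open about 0.155 m: the inner panel edge is at row 285, the unit edge at row 98 and the floor is clear. Releasing, rising, and re-checking the housings for a knock.

>>> apply_moves:
  moves:
    - [[0,0,0,0,0,0],[0,0,0,0,0,0],[0,0,0,0,0,0],[0,0,0,0,0,0],[0,0,0,0,0,0]]
  gripper: 0.026

```text
time: 4.93
eef_pos: [0.4705, -0.2754, 0.0463]
orientation: [0.74, 0.673, -0.0, 0.0]
contact_force: [0.3, -0.2, 0.7]
finger_gap: 0.0263
grasp_force: 0.1
```

>>> apply_moves:
  moves:
    - [[0,0,-0.02,0,0,0],[0,0,-0.05,0,0,0],[0,0,-0.085,0,0,0],[0,0,-0.12,0,0,0],[0,0,-0.14,0,0,0]]

```text
time: 5.35
eef_pos: [0.4711, -0.2759, 0.19]
orientation: [0.74, 0.673, 0.0, 0.002]
contact_force: [-0.1, -0.8, 0.4]
finger_gap: 0.0261
grasp_force: 0.0
```

```bash
python3 - <<'E'
from plan import *
t=snap("top");s=snap("scene")
for n,p in(("h1",[.3421,-.2799,-.163]),("h2",[.5767,-.0021,1.46]),("h3",[.4403,.0074,1.357])):
    for v in([t,s],[s]): print(n,*[np.round(a,3) for a in fit(v,p)])
legs((.342,-.280,.12,-99.3),(.342,-.280,.003,-99.3))
E
```

```text
h1 [ 0.343 -0.28  -0.177] 508.125
h1 [ 0.34  -0.281 -0.167] 180.312
h2 [ 0.577 -0.002  1.46 ] 244.188
h2 [ 0.575 -0.003  1.422] 171.688
h3 [0.44  0.007 1.355] 203.875
h3 [0.439 0.007 1.344] 117.75
at [ 0.4718 -0.2763  0.19  ] yaw -5.5
(0.342, -0.28, 0.12, -99.3) [ -5 -43  23] [ 0.1 -0.  31.3]
(0.342, -0.28, 0.12, -99.3) [-27 -34  23] [ 0.1 -0.  31.3]
(0.342, -0.28, 0.12, -99.3) [-41 -15  23] [ 0.1 -0.  31.3]
(0.342, -0.28, 0.003, -99.3) [  0   0 117] [-0.  0. -0.]
```

>>> apply_moves:
  moves:
    - [[-0.001,-0.009,0.005,0,0,6.3],[-0.002,-0.017,0.009,0,0,12.5],[-0.003,-0.026,0.014,0,0,18.8],[-0.004,-0.034,0.018,0,0,25],[-0.005,-0.043,0.023,0,0,31.3]]
  gripper: 0.075

```text
time: 5.87
eef_pos: [0.4264, -0.2759, 0.1622]
orientation: [0.895, 0.446, -0.0, -0.001]
contact_force: [-0.3, -0.6, -0.7]
finger_gap: 0.0749
grasp_force: 0.0
```

>>> apply_moves:
  moves:
    - [[-0.005,-0.007,0.005,0,0,6.3],[-0.011,-0.014,0.009,0,0,12.5],[-0.016,-0.02,0.014,0,0,18.8],[-0.022,-0.027,0.018,0,0,25],[-0.027,-0.034,0.023,0,0,31.3]]

```text
time: 6.28
eef_pos: [0.3829, -0.2772, 0.1392]
orientation: [0.982, 0.188, -0.0, -0.0]
contact_force: [-0.1, -0.1, 0.5]
finger_gap: 0.0753
grasp_force: 0.0
```

>>> apply_moves:
  moves:
    - [[-0.008,-0.003,0.005,0,0,6.3],[-0.016,-0.006,0.009,0,0,12.5],[-0.025,-0.009,0.014,0,0,18.8],[-0.033,-0.012,0.018,0,0,25],[-0.041,-0.015,0.023,0,0,31.3]]

```text
time: 6.7
eef_pos: [0.3392, -0.2785, 0.1163]
orientation: [0.996, -0.084, -0.0, -0.0]
contact_force: [-0.0, -0.5, -0.4]
finger_gap: 0.075
grasp_force: 0.0
```

```bash
python3 - <<'E'
from plan import *
legs((.342,-.280,.003,-99.3))
E
```

```text
at [ 0.3392 -0.2785  0.1163] yaw -99.7
(0.342, -0.28, 0.003, -99.3) [  3   1 113] [-0.   0.1 -0.4]
```

>>> apply_moves:
  moves:
    - [[0.001,0,0.025,0,0,0],[0.002,0.001,0.05,0,0,0],[0.003,0.001,0.075,0,0,0],[0.003,0.001,0.1,0,0,0],[0.003,0.001,0.112,0,0,0]]

```text
time: 7.12
eef_pos: [0.3415, -0.2791, 0.0022]
orientation: [0.997, -0.082, -0.002, -0.001]
contact_force: [-0.9, 0.9, -0.3]
finger_gap: 0.0752
grasp_force: 0.0
```

>>> apply_moves:
  moves:
    - [[0,0,0,0,0,0],[0,0,0,0,0,0],[0,0,0,0,0,0],[0,0,0,0,0,0],[0,0,0,0,0,0]]
  gripper: 0.03

```text
time: 7.53
eef_pos: [0.3431, -0.2806, 0.0061]
orientation: [0.997, -0.082, 0.001, 0.001]
contact_force: [0.4, -0.8, -1.5]
finger_gap: 0.0473
grasp_force: 61.4
```

>>> apply_moves:
  moves:
    - [[0,0,-0.015,0,0,0],[0,0,-0.04,0,0,0],[0,0,-0.07,0,0,0],[0,0,-0.1,0,0,0],[0,0,-0.13,0,0,0]]

```text
time: 7.95
eef_pos: [0.3426, -0.2801, 0.1372]
orientation: [0.997, -0.082, 0.0, 0.0]
contact_force: [0.8, -0.8, -0.1]
finger_gap: 0.0471
grasp_force: 61.7
```

```bash
cat >> plan.py <<'E'
H=np.array([.4708,-.2759]); A=-.097   # open drawer's handle, yaw
def indrawer(x,y,pan=.0):
    # drawer_floor lies behind the handle by 35 mm + panel thickness
    c,n=np.cos(A),np.sin(A); x=x+.035+T; return H+[c*x-n*y, n*x+c*y]
T=.014
E
python3 - <<'E'
from plan import *
# panel top edges in the open drawer picture (crop x3 at 370,160): inner edge left (80,282), top z .089
t=snap("top")
for y in(-.139,.139): print(proj(t,np.r_[indrawer(0,y),.022]), proj(t,np.r_[indrawer(0,y),.089]))
for y in(-.085,0,.085): x,yy=indrawer(.078,y); print(y,x,yy)
x,y=indrawer(.078,-.085); legs((x,y,.17,-95.6),(x,y,.028,-95.6))
crop(t,370,140,200,200,3,"chk")
E
```

```text
[[501.51655682 268.90275845]] [[512.45277747 268.05768813]]
[[394.40019661 256.43236413]] [[398.88026643 254.84025738]]
-0.085 0.5889709202733728 -0.3728001217839491
0 0.597202996820543 -0.288199690841066
0.085 0.6054350733677132 -0.20359925989818295
at [ 0.3445 -0.2819  0.1421] yaw -99.4
(np.float64(0.5889709202733728), np.float64(-0.3728001217839491), 0.17, -95.6) [128  25 -13] [ 0.1 -0.2 -1.9]
(np.float64(0.5889709202733728), np.float64(-0.3728001217839491), 0.17, -95.6) [127  29 -13] [ 0.1 -0.2 -1.9]
(np.float64(0.5889709202733728), np.float64(-0.3728001217839491), 0.028, -95.6) [  0   0 142] [-0.  0. -0.]
```

View pics/chk.png

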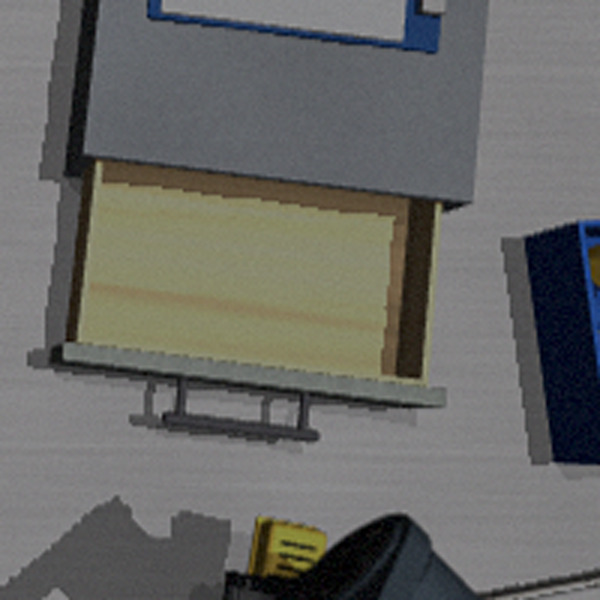

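The drawer model matches the picture: inner panel edge right predicted (427,384), seen (427,382). Placing housing 1 on the right-hand side.

>>> apply_moves:
  moves:
    - [[0.026,0.005,-0.005,0,0,-0.4],[0.051,0.01,-0.01,0,0,-0.8],[0.077,0.015,-0.013,0,0,-1.1],[0.102,0.02,-0.013,0,0,-1.5],[0.128,0.025,-0.013,0,0,-1.9]]

```text
time: 8.42
eef_pos: [0.4662, -0.3262, 0.1489]
orientation: [0.998, -0.065, 0.0, 0.0]
contact_force: [0.2, 0.4, -0.3]
finger_gap: 0.0469
grasp_force: 61.8
```

>>> apply_moves:
  moves:
    - [[0.028,0.006,-0.005,0,0,-0.4],[0.055,0.012,-0.01,0,0,-0.8],[0.085,0.018,-0.013,0,0,-1.1],[0.11,0.024,-0.013,0,0,-1.5],[0.127,0.029,-0.013,0,0,-1.9]]

```text
time: 8.83
eef_pos: [0.5891, -0.3715, 0.1617]
orientation: [0.999, -0.048, 0.001, 0.0]
contact_force: [-0.5, -0.3, -1.5]
finger_gap: 0.0473
grasp_force: 61.9
```

```bash
python3 - <<'E'
from plan import *
x,y=indrawer(.078,-.085); legs((x,y,.029,-95.6))
E
```

```text
at [ 0.5891 -0.3715  0.1617] yaw -95.5
(np.float64(0.5889709202733728), np.float64(-0.3728001217839491), 0.029, -95.6) [  0   1 133] [ 0.  -0.1  0.1]
```

>>> apply_moves:
  moves:
    - [[0,0.001,0.03,0,0,0],[0,0.001,0.06,0,0,0],[0,0.001,0.09,0,0,0],[0,0.001,0.11,0,0,0],[0,0.001,0.125,0,0,0]]

```text
time: 9.25
eef_pos: [0.5863, -0.3715, 0.034]
orientation: [0.999, -0.049, -0.001, -0.001]
contact_force: [0.4, 0.6, -2.3]
finger_gap: 0.0474
grasp_force: 61.8
```

>>> apply_moves:
  moves:
    - [[0,0,0.002,0,0,0],[0,0,0.004,0,0,0],[0,0,0.004,0,0,0],[0,0,0.004,0,0,0],[0,0,0.004,0,0,0]]

```text
time: 9.67
eef_pos: [0.5877, -0.3725, 0.0338]
orientation: [0.999, -0.049, 0.001, 0.001]
contact_force: [-0.2, 0.8, -0.2]
finger_gap: 0.0475
grasp_force: 61.8
```

>>> apply_moves:
  moves:
    - [[0,0,0.002,0,0,0],[0,0,0.004,0,0,0],[0,0,0.006,0,0,0],[0,0,0.006,0,0,0],[0,0,0.006,0,0,0]]

```text
time: 10.08
eef_pos: [0.5881, -0.3726, 0.0278]
orientation: [0.999, -0.048, 0.001, 0.001]
contact_force: [0.3, 2.8, 7.7]
finger_gap: 0.0473
grasp_force: 61.2
```

>>> apply_moves:
  moves:
    - [[0,0,0,0,0,0],[0,0,0,0,0,0],[0,0,0,0,0,0],[0,0,0,0,0,0],[0,0,0,0,0,0]]
  gripper: 0.062

```text
time: 10.5
eef_pos: [0.5883, -0.3696, 0.0275]
orientation: [0.999, -0.048, 0.0, -0.001]
contact_force: [1.4, 19.7, 12.8]
finger_gap: 0.0621
grasp_force: 8.3
```

>>> apply_moves:
  moves:
    - [[0,0,-0.015,0,0,0],[0,0,-0.04,0,0,0],[0,0,-0.07,0,0,0],[0,0,-0.1,0,0,0],[0,0,-0.13,0,0,0]]

```text
time: 10.92
eef_pos: [0.5869, -0.3721, 0.1579]
orientation: [0.999, -0.049, 0.0, 0.0]
contact_force: [-0.8, -0.1, 0.6]
finger_gap: 0.0619
grasp_force: 0.0
```

```bash
python3 - <<'E'
from plan import *
s=snap("scene");t=snap("top")
for n,p in(("h2",[.5767,-.0021,1.46]),("h3",[.4403,.0074,1.357])):
    print(n,*[np.round(a,3) for a in fit([t,s],p)])
legs((.578,-.002,.16,-6),(.578,-.002,.004,-6))
E
```

```text
h2 [ 0.577 -0.002  1.46 ] 241.875
h3 [0.44  0.007 1.356] 200.5
at [ 0.589  -0.3736  0.1624] yaw -95.6
(0.578, -0.002, 0.16, -6) [ -16 -123    0] [  0.2  -0.  -29.9]
(0.578, -0.002, 0.16, -6) [  48 -114    0] [  0.2  -0.  -29.9]
(0.578, -0.002, 0.16, -6) [ 98 -76   1] [  0.2  -0.  -29.9]
(0.578, -0.002, 0.004, -6) [  0   0 156] [-0. -0.  0.]
```

>>> apply_moves:
  moves:
    - [[-0.003,-0.025,0,0,0,-6],[-0.006,-0.049,0,0,0,-12],[-0.01,-0.074,0,0,0,-18],[-0.013,-0.098,0,0,0,-24],[-0.016,-0.123,0,0,0,-29.9]]
  gripper: 0.075

```text
time: 11.43
eef_pos: [0.5827, -0.2471, 0.156]
orientation: [0.977, 0.213, -0.0, -0.0]
contact_force: [0.2, 0.4, -0.1]
finger_gap: 0.075
grasp_force: 0.0
```

>>> apply_moves:
  moves:
    - [[0.01,-0.023,0,0,0,-6],[0.019,-0.046,0,0,0,-12],[0.029,-0.068,0,0,0,-18],[0.038,-0.091,0,0,0,-24],[0.048,-0.114,0,0,0,-29.9]]

```text
time: 11.85
eef_pos: [0.5795, -0.1234, 0.1561]
orientation: [0.889, 0.458, -0.0, -0.0]
contact_force: [0.5, 0.5, 0.0]
finger_gap: 0.0752
grasp_force: 0.0
```

>>> apply_moves:
  moves:
    - [[0.02,-0.015,0,0,0,-6],[0.039,-0.03,0,0,0,-12],[0.059,-0.046,0,0,0,-18],[0.078,-0.061,0,0,0,-24],[0.098,-0.076,0,0,0,-29.9]]

```text
time: 12.27
eef_pos: [0.5752, 0.0005, 0.1561]
orientation: [0.741, 0.672, -0.0, -0.0]
contact_force: [-0.3, -0.3, 0.5]
finger_gap: 0.0748
grasp_force: 0.0
```

```bash
python3 - <<'E'
from plan import *
s=snap("scene");t=snap("top")
legs((.578,-.002,.004,-6))
crop(t,370,140,200,200,3,"d1")
E
```

```text
at [0.5752 0.0022 0.1561] yaw -5.5
(0.578, -0.002, 0.004, -6) [ -4   3 152] [-0.  -0.   0.5]
```

View pics/d1.png

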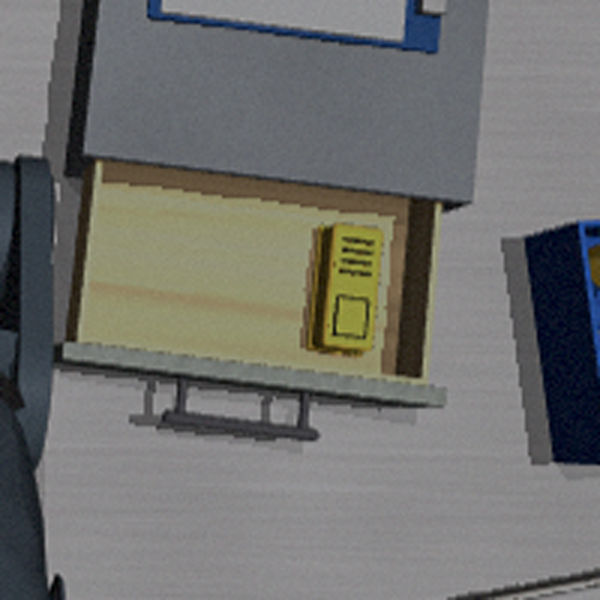

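Housing 1 lies flat, vents up, at (350,290) in the crop. Now housing 2.

>>> apply_moves:
  moves:
    - [[-0.002,0.002,0.03,0,0,0.5],[-0.004,0.003,0.06,0,0,0.5],[-0.004,0.003,0.095,0,0,0.5],[-0.004,0.003,0.13,0,0,0.5],[-0.004,0.003,0.15,0,0,0.5]]

```text
time: 12.78
eef_pos: [0.5764, -0.0055, 0.0028]
orientation: [0.746, 0.666, -0.001, -0.001]
contact_force: [-0.1, -0.0, -0.7]
finger_gap: 0.0748
grasp_force: 0.0
```

>>> apply_moves:
  moves:
    - [[0,0,0,0,0,0],[0,0,0,0,0,0],[0,0,0,0,0,0],[0,0,0,0,0,0],[0,0,0,0,0,0]]
  gripper: 0.03

```text
time: 13.2
eef_pos: [0.5789, -0.005, 0.0078]
orientation: [0.745, 0.667, 0.001, 0.001]
contact_force: [-0.3, 0.7, -0.4]
finger_gap: 0.047
grasp_force: 61.6
```

>>> apply_moves:
  moves:
    - [[0,0,-0.015,0,0,0],[0,0,-0.04,0,0,0],[0,0,-0.075,0,0,0],[0,0,-0.11,0,0,0],[0,0,-0.15,0,0,0]]

```text
time: 13.62
eef_pos: [0.5775, -0.0048, 0.1581]
orientation: [0.745, 0.667, -0.0, -0.0]
contact_force: [0.9, -0.3, -1.7]
finger_gap: 0.0471
grasp_force: 61.8
```

```bash
python3 - <<'E'
from plan import *
x,y=indrawer(.078,0); legs((x,y,.165,-95.6),(x,y,.034,-95.6))
E
```

```text
at [ 0.5775 -0.0048  0.1581] yaw -6.4
(np.float64(0.597202996820543), np.float64(-0.288199690841066), 0.165, -95.6) [-93  17  -2] [-0.   0.  29.7]
(np.float64(0.597202996820543), np.float64(-0.288199690841066), 0.165, -95.6) [-72  61  -2] [-0.   0.  29.7]
(np.float64(0.597202996820543), np.float64(-0.288199690841066), 0.165, -95.6) [-33  89  -2] [-0.   0.  29.7]
(np.float64(0.597202996820543), np.float64(-0.288199690841066), 0.034, -95.6) [  0   0 131] [-0.  0. -0.]
```

>>> apply_moves:
  moves:
    - [[-0.019,0.003,-0.001,0,0,6],[-0.037,0.007,-0.003,0,0,12],[-0.056,0.01,-0.003,0,0,18],[-0.074,0.014,-0.003,0,0,24],[-0.093,0.017,-0.003,0,0,29.7]]

```text
time: 14.03
eef_pos: [0.5849, -0.1, 0.1605]
orientation: [0.892, 0.451, 0.001, 0.001]
contact_force: [0.1, -0.1, -0.3]
finger_gap: 0.0471
grasp_force: 62.0
```

>>> apply_moves:
  moves:
    - [[-0.014,0.012,-0.001,0,0,6],[-0.029,0.024,-0.002,0,0,12],[-0.043,0.037,-0.002,0,0,18],[-0.058,0.049,-0.002,0,0,24],[-0.072,0.061,-0.002,0,0,29.7]]

```text
time: 14.45
eef_pos: [0.5916, -0.1943, 0.1624]
orientation: [0.978, 0.207, 0.001, 0.0]
contact_force: [0.1, -0.7, -0.2]
finger_gap: 0.047
grasp_force: 62.0
```

>>> apply_moves:
  moves:
    - [[-0.007,0.018,-0.001,0,0,6],[-0.013,0.036,-0.002,0,0,12],[-0.02,0.053,-0.002,0,0,18],[-0.026,0.071,-0.002,0,0,24],[-0.033,0.089,-0.002,0,0,29.7]]

```text
time: 14.87
eef_pos: [0.5981, -0.2889, 0.1644]
orientation: [0.999, -0.05, 0.001, 0.0]
contact_force: [0.9, 1.0, -0.3]
finger_gap: 0.0473
grasp_force: 62.0
```

>>> apply_moves:
  moves:
    - [[0,0,0,0,0,0],[0,0,0.02,0,0,0],[0,0,0.04,0,0,0],[0,0,0.05,0,0,0],[0,0,0.05,0,0,0]]

```text
time: 15.28
eef_pos: [0.5969, -0.287, 0.1115]
orientation: [0.999, -0.047, -0.002, -0.001]
contact_force: [-0.2, 0.7, -1.7]
finger_gap: 0.0467
grasp_force: 61.9
```

```bash
python3 - <<'E'
from plan import *
x,y=indrawer(.078,0); legs((x,y,.031,-95.6))
E
```

```text
at [ 0.5969 -0.287   0.1115] yaw -95.4
(np.float64(0.597202996820543), np.float64(-0.288199690841066), 0.031, -95.6) [ 1  1 80] [-0.1  0.2  0.2]
```

>>> apply_moves:
  moves:
    - [[0,0,0.02,0,0,0],[0,0,0.04,0,0,0],[0,0,0.06,0,0,0],[0,0,0.075,0,0,0],[0,0,0.079,0,0,0]]

```text
time: 15.7
eef_pos: [0.5973, -0.2873, 0.0327]
orientation: [0.999, -0.047, -0.001, -0.001]
contact_force: [-0.3, 0.3, -0.3]
finger_gap: 0.0471
grasp_force: 61.9
```

>>> apply_moves:
  moves:
    - [[0,0,0,0,0,0],[0,0,0,0,0,0],[0,0,0,0,0,0],[0,0,0.001,0,0,0],[0,0,0.002,0,0,0]]

```text
time: 16.12
eef_pos: [0.5984, -0.2882, 0.0332]
orientation: [0.999, -0.048, 0.001, 0.0]
contact_force: [0.7, 0.1, -0.5]
finger_gap: 0.0473
grasp_force: 61.9
```

>>> apply_moves:
  moves:
    - [[0,0,0.001,0,0,0],[0,0,0.002,0,0,0],[0,0,0.003,0,0,0],[0,0,0.003,0,0,0],[0,0,0.003,0,0,0]]

```text
time: 16.53
eef_pos: [0.5979, -0.2879, 0.0292]
orientation: [0.999, -0.048, -0.0, -0.0]
contact_force: [-0.2, 0.2, -0.8]
finger_gap: 0.0472
grasp_force: 62.1
```

>>> apply_moves:
  moves:
    - [[0,0,0,0,0,0],[0,0,0,0,0,0],[0,0,0,0,0,0],[0,0,0,0,0,0],[0,0,0,0,0,0]]
  gripper: 0.058

```text
time: 16.95
eef_pos: [0.598, -0.288, 0.0294]
orientation: [0.999, -0.048, 0.0, 0.0]
contact_force: [-0.7, 0.3, 0.4]
finger_gap: 0.0579
grasp_force: 0.0
```

>>> apply_moves:
  moves:
    - [[0,0,-0.015,0,0,0],[0,0,-0.04,0,0,0],[0,0,-0.07,0,0,0],[0,0,-0.1,0,0,0],[0,0,-0.13,0,0,0]]

```text
time: 17.37
eef_pos: [0.5979, -0.2879, 0.162]
orientation: [0.999, -0.048, 0.0, 0.0]
contact_force: [0.5, 0.2, 0.5]
finger_gap: 0.0575
grasp_force: 0.0
```

```bash
python3 - <<'E'
from plan import *
s=snap("scene");t=snap("top")
for n,p in(("h3",[.4403,.0074,1.357]),):
    print(n,*[np.round(a,3) for a in fit([t,s],p)])
legs((.441,.006,.16,-11.7),(.441,.006,.004,-11.7))
E
```

```text
h3 [0.441 0.007 1.376] 190.125
at [ 0.6001 -0.2891  0.1662] yaw -95.5
(0.441, 0.006, 0.16, -11.7) [-62 -93   1] [  0.2  -0.1 -27.9]
(0.441, 0.006, 0.16, -11.7) [ -11 -111    2] [  0.2  -0.1 -27.9]
(0.441, 0.006, 0.16, -11.7) [  42 -104    2] [  0.2  -0.1 -27.9]
(0.441, 0.006, 0.004, -11.7) [  0   0 156] [-0.  0.  0.]
```

>>> apply_moves:
  moves:
    - [[-0.012,-0.019,0,0,0,-5.6],[-0.025,-0.037,0,0,0,-11.2],[-0.037,-0.056,0,0,0,-16.7],[-0.05,-0.074,0.001,0,0,-22.3],[-0.062,-0.093,0.001,0,0,-27.9]]
  gripper: 0.075

```text
time: 17.88
eef_pos: [0.5443, -0.1886, 0.1587]
orientation: [0.98, 0.197, 0.0, 0.0]
contact_force: [1.0, -0.6, 0.2]
finger_gap: 0.075
grasp_force: 0.0
```

>>> apply_moves:
  moves:
    - [[-0.002,-0.022,0,0,0,-5.6],[-0.004,-0.044,0,0,0,-11.2],[-0.007,-0.067,0,0,0,-16.7],[-0.009,-0.089,0.001,0,0,-22.3],[-0.011,-0.111,0.002,0,0,-27.9]]

```text
time: 18.3
eef_pos: [0.4919, -0.0902, 0.1569]
orientation: [0.904, 0.427, 0.0, 0.0]
contact_force: [0.7, -0.2, 0.6]
finger_gap: 0.0749
grasp_force: 0.0
```

>>> apply_moves:
  moves:
    - [[0.008,-0.021,0,0,0,-5.6],[0.017,-0.042,0,0,0,-11.2],[0.025,-0.062,0,0,0,-16.7],[0.034,-0.083,0.001,0,0,-22.3],[0.042,-0.104,0.002,0,0,-27.9]]

```text
time: 18.72
eef_pos: [0.4388, 0.0086, 0.1548]
orientation: [0.774, 0.633, 0.0, 0.0]
contact_force: [-0.2, -0.3, 0.3]
finger_gap: 0.075
grasp_force: 0.0
```

```bash
python3 - <<'E'
from plan import *
legs((.441,.007,.005,-11.7))
s=snap("scene"); print(fit([s],[.44,.007,1.37]))
E
```

```text
at [0.4388 0.0086 0.1548] yaw -11.5
(0.441, 0.007, 0.005, -11.7) [ -1   2 150] [ 0.  -0.   0.2]
(array([0.43930285, 0.00665247, 1.35928553]), np.float64(103.125))
```

>>> apply_moves:
  moves:
    - [[-0.001,0.002,0.03,0,0,0],[-0.001,0.002,0.06,0,0,0],[-0.001,0.002,0.095,0,0,0],[-0.001,0.002,0.13,0,0,0],[-0.001,0.002,0.15,0,0,0]]

```text
time: 19.18
eef_pos: [0.44, 0.0064, 0.002]
orientation: [0.776, 0.631, -0.001, -0.001]
contact_force: [0.3, 0.6, -0.1]
finger_gap: 0.0755
grasp_force: 0.0
```

>>> apply_moves:
  moves:
    - [[0,0,0,0,0,0],[0,0,0,0,0,0],[0,0,0,0,0,0],[0,0,0,0,0,0],[0,0,0,0,0,0]]
  gripper: 0.03

```text
time: 19.6
eef_pos: [0.442, 0.0062, 0.0057]
orientation: [0.776, 0.631, 0.001, 0.001]
contact_force: [0.2, 0.2, -1.0]
finger_gap: 0.0476
grasp_force: 61.7
```

>>> apply_moves:
  moves:
    - [[0,0,-0.015,0,0,0],[0,0,-0.04,0,0,0],[0,0,-0.075,0,0,0],[0,0,-0.11,0,0,0],[0,0,-0.15,0,0,0]]

```text
time: 20.02
eef_pos: [0.4404, 0.0063, 0.1563]
orientation: [0.776, 0.631, -0.0, -0.0]
contact_force: [1.3, 0.6, -0.5]
finger_gap: 0.0472
grasp_force: 61.8
```

```bash
python3 - <<'E'
from plan import *
x,y=indrawer(.078,.082); legs((x,y,.16,-95.6),(x,y,.031,-95.6))
E
```

```text
at [0.4404 0.0063 0.1563] yaw -11.8
(np.float64(0.6051445294895778), np.float64(-0.20658515746087291), 0.16, -95.6) [-58  68  -1] [-0.   0.  27.9]
(np.float64(0.6051445294895778), np.float64(-0.20658515746087291), 0.16, -95.6) [-20  88  -1] [-0.   0.  27.9]
(np.float64(0.6051445294895778), np.float64(-0.20658515746087291), 0.16, -95.6) [24 87 -1] [-0.   0.  27.9]
(np.float64(0.6051445294895778), np.float64(-0.20658515746087291), 0.031, -95.6) [  0   0 129] [ 0.  0. -0.]
```

>>> apply_moves:
  moves:
    - [[-0.012,0.014,-0.001,0,0,5.6],[-0.023,0.027,-0.001,0,0,11.2],[-0.035,0.041,-0.001,0,0,16.7],[-0.046,0.054,-0.001,0,0,22.3],[-0.058,0.068,-0.001,0,0,27.9]]

```text
time: 20.43
eef_pos: [0.4963, -0.065, 0.1564]
orientation: [0.906, 0.423, 0.001, 0.0]
contact_force: [0.2, 1.0, -0.7]
finger_gap: 0.0472
grasp_force: 62.2
```

>>> apply_moves:
  moves:
    - [[-0.004,0.018,-0.001,0,0,5.6],[-0.008,0.035,-0.001,0,0,11.2],[-0.012,0.053,-0.001,0,0,16.7],[-0.016,0.07,-0.001,0,0,22.3],[-0.02,0.088,-0.001,0,0,27.9]]

```text
time: 20.85
eef_pos: [0.5512, -0.1367, 0.1573]
orientation: [0.981, 0.192, 0.0, 0.0]
contact_force: [0.3, 0.2, -0.9]
finger_gap: 0.0468
grasp_force: 62.2
```

>>> apply_moves:
  moves:
    - [[0.005,0.017,-0.001,0,0,5.6],[0.01,0.035,-0.001,0,0,11.2],[0.014,0.052,-0.001,0,0,16.7],[0.019,0.07,-0.001,0,0,22.3],[0.024,0.087,-0.001,0,0,27.9]]

```text
time: 21.27
eef_pos: [0.6066, -0.208, 0.1584]
orientation: [0.999, -0.05, 0.0, 0.0]
contact_force: [-0.3, 1.1, -0.9]
finger_gap: 0.047
grasp_force: 62.2
```

>>> apply_moves:
  moves:
    - [[0,0,0,0,0,0],[0,0,0.02,0,0,0],[0,0,0.04,0,0,0],[0,0,0.05,0,0,0],[0,0,0.05,0,0,0]]

```text
time: 21.68
eef_pos: [0.6048, -0.2064, 0.1056]
orientation: [0.999, -0.047, -0.002, -0.001]
contact_force: [-0.2, -0.3, -1.5]
finger_gap: 0.0472
grasp_force: 62.0
```

```bash
python3 - <<'E'
from plan import *
x,y=indrawer(.078,.082); legs((x,y,.029,-95.6))
E
```

```text
at [ 0.6048 -0.2064  0.1056] yaw -95.4
(np.float64(0.6051445294895778), np.float64(-0.20658515746087291), 0.029, -95.6) [ 1  0 77] [-0.1  0.2  0.2]
```

>>> apply_moves:
  moves:
    - [[0,0,0.02,0,0,0],[0,0,0.04,0,0,0],[0,0,0.06,0,0,0],[0,0,0.073,0,0,0],[0,0,0.077,0,0,0]]

```text
time: 22.1
eef_pos: [0.6056, -0.2068, 0.0293]
orientation: [0.999, -0.047, -0.001, -0.0]
contact_force: [-0.4, -1.0, -1.0]
finger_gap: 0.0472
grasp_force: 62.0
```

>>> apply_moves:
  moves:
    - [[0,0,0,0,0,0],[0,0,0.001,0,0,0],[0,0,0.002,0,0,0],[0,0,0.003,0,0,0],[0,0,0.003,0,0,0]]

```text
time: 22.52
eef_pos: [0.6064, -0.2073, 0.0278]
orientation: [0.999, -0.048, 0.0, 0.0]
contact_force: [0.2, 0.2, -1.3]
finger_gap: 0.0471
grasp_force: 62.0
```

>>> apply_moves:
  moves:
    - [[0,0,0,0,0,0],[0,0,0,0,0,0],[0,0,0,0,0,0],[0,0,0,0,0,0],[0,0,0,0,0,0]]

```text
time: 22.93
eef_pos: [0.6062, -0.2072, 0.0273]
orientation: [0.999, -0.048, 0.0, 0.0]
contact_force: [0.0, 1.0, 0.0]
finger_gap: 0.0467
grasp_force: 62.0
```

Within a millimetre of the floor. Releasing and lifting.

>>> apply_moves:
  moves:
    - [[0,0,0.001,0,0,0],[0,0,0.001,0,0,0],[0,0,0.001,0,0,0],[0,0,0.001,0,0,0],[0,0,0.001,0,0,0]]
  gripper: 0.057

```text
time: 23.35
eef_pos: [0.6065, -0.2078, 0.0267]
orientation: [0.999, -0.048, 0.001, 0.0]
contact_force: [0.6, -6.0, 4.1]
finger_gap: 0.057
grasp_force: 1.0
```

>>> apply_moves:
  moves:
    - [[0,0,-0.015,0,0,0],[0,0,-0.04,0,0,0],[0,0,-0.07,0,0,0],[0,0,-0.1,0,0,0],[0,0,-0.14,0,0,0]]

```text
time: 23.77
eef_pos: [0.6051, -0.2063, 0.1668]
orientation: [0.999, -0.048, -0.001, -0.001]
contact_force: [0.3, -0.3, -0.3]
finger_gap: 0.0574
grasp_force: 0.0
```

```bash
python3 - <<'E'
from plan import *
legs((.4708,-.2759,.17,-5.6),(.4708,-.2759,.047,-5.6))
E
```

```text
at [ 0.6051 -0.2063  0.1668] yaw -95.5
(0.4708, -0.2759, 0.17, -5.6) [-42  27  -1] [ -0.1   0.  -30. ]
(0.4708, -0.2759, 0.17, -5.6) [-50   3  -1] [ -0.1   0.  -30. ]
(0.4708, -0.2759, 0.17, -5.6) [-45 -23  -1] [ -0.1   0.  -30. ]
(0.4708, -0.2759, 0.047, -5.6) [  0   0 123] [ 0. -0.  0.]
```

>>> apply_moves:
  moves:
    - [[-0.008,0.005,0,0,0,-6],[-0.017,0.011,0,0,0,-12],[-0.025,0.016,0,0,0,-18],[-0.034,0.022,0,0,0,-24],[-0.042,0.027,-0.001,0,0,-30]]
  gripper: 0.026

```text
time: 24.18
eef_pos: [0.5611, -0.2298, 0.168]
orientation: [0.977, 0.215, 0.0, -0.0]
contact_force: [0.2, 0.1, -0.4]
finger_gap: 0.0258
grasp_force: 0.0
```

>>> apply_moves:
  moves:
    - [[-0.01,0.001,0,0,0,-6],[-0.02,0.001,0,0,0,-12],[-0.03,0.002,0,0,0,-18],[-0.04,0.002,0,0,0,-24],[-0.05,0.003,-0.001,0,0,-30]]

```text
time: 24.6
eef_pos: [0.517, -0.2531, 0.1689]
orientation: [0.888, 0.461, 0.0, -0.0]
contact_force: [-0.1, -0.1, -0.2]
finger_gap: 0.0259
grasp_force: 0.0
```

>>> apply_moves:
  moves:
    - [[-0.009,-0.005,0,0,0,-6],[-0.018,-0.009,0,0,0,-12],[-0.027,-0.014,0,0,0,-18],[-0.036,-0.018,0,0,0,-24],[-0.045,-0.023,-0.001,0,0,-30]]

```text
time: 25.02
eef_pos: [0.4723, -0.2766, 0.1699]
orientation: [0.738, 0.675, 0.0, -0.0]
contact_force: [0.8, -1.2, -0.7]
finger_gap: 0.0259
grasp_force: 0.0
```

```bash
python3 - <<'E'
from plan import *
legs((.4708,-.2759,.047,-5.6))
t=snap("top");s=snap("scene")
a=cv2.resize(s["img"][220:480,30:310],None,fx=1.4,fy=1.4);b=cv2.resize(t["img"][180:310,370:540],None,fx=2.3,fy=2.3)
c=np.zeros((max(len(a),len(b)),a.shape[1]+b.shape[1],3),np.uint8);c[:len(a),:a.shape[1]]=a;c[:len(b),a.shape[1]:]=b
cv2.imwrite("pics/d3.png",c)
E
```

```text
at [ 0.4723 -0.2766  0.1699] yaw -5.2
(0.4708, -0.2759, 0.047, -5.6) [  1  -2 123] [ 0.  -0.   0.4]
```

View pics/d3.png

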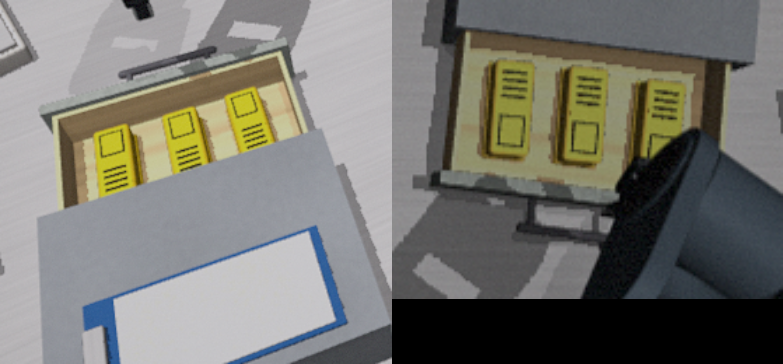

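All three housings lie flat with vents up, seen in the left panel at (112,160), (185,140) and (250,115). Checking the bar before descending.

```bash
python3 - <<'E'
from plan import *
t=snap("top");s=snap("scene")
for y in(-.06,.06):
    P=np.r_[H+[-np.sin(A)*y,np.cos(A)*y],.062]; print(((proj(t,P)-[370,180])*2.3+[392,0]).round(),((proj(s,P)-[30,220])*1.4).round())
E
```

```text
[[633. 240.]] [[122.  76.]]
[[522. 227.]] [[212.  50.]]
```

>>> apply_moves:
  moves:
    - [[0.001,-0.001,0.025,0,0,0.3],[0.001,-0.002,0.045,0,0,0.3],[0.001,-0.002,0.06,0,0,0.3],[0.001,-0.002,0.07,0,0,0.3],[0.001,-0.002,0.07,0,0,0.3]]

```text
time: 25.63
eef_pos: [0.4705, -0.2748, 0.0976]
orientation: [0.742, 0.67, -0.0, -0.001]
contact_force: [-0.2, 1.0, -1.2]
finger_gap: 0.0259
grasp_force: 0.0
```

>>> apply_moves:
  moves:
    - [[0,0,0.012,0,0,0],[0,0,0.024,0,0,0],[0,0,0.036,0,0,0],[0,0,0.048,0,0,0],[0,0,0.053,0,0,0]]

```text
time: 26.05
eef_pos: [0.4705, -0.2754, 0.0446]
orientation: [0.742, 0.67, -0.0, -0.001]
contact_force: [-3.0, 5.6, 39.6]
finger_gap: 0.0257
grasp_force: 18.4
```

>>> apply_moves:
  moves:
    - [[0,0,0,0,0,0],[0,0,0,0,0,0],[0,0,0,0,0,0],[0,0,0,0,0,0],[0,0,0,0,0,0]]
  gripper: 0

```text
time: 26.47
eef_pos: [0.4705, -0.2756, 0.0458]
orientation: [0.742, 0.671, -0.0, -0.0]
contact_force: [0.8, -3.4, -9.8]
finger_gap: 0.009
grasp_force: 58.3
```

>>> apply_moves:
  moves:
    - [[0,0.008,0,0,0,0],[0,0.022,0,0,0,0],[0,0.037,0,0,0,0],[0,0.052,0,0,0,0],[0,0.065,0,0,0,0]]

```text
time: 26.88
eef_pos: [0.5358, -0.2826, 0.0458]
orientation: [0.742, 0.671, -0.001, -0.0]
contact_force: [-3.3, -6.9, -7.4]
finger_gap: 0.0085
grasp_force: 58.7
```

>>> apply_moves:
  moves:
    - [[0,0.015,0,0,0,0],[0,0.03,0,0,0,0],[0,0.042,0,0,0,0],[0,0.052,0,0,0,0],[0,0.06,0,0,0,0]]

```text
time: 27.3
eef_pos: [0.5954, -0.2889, 0.0458]
orientation: [0.742, 0.671, -0.001, -0.0]
contact_force: [-1.6, -5.7, -5.6]
finger_gap: 0.0086
grasp_force: 58.9
```

>>> apply_moves:
  moves:
    - [[0,0.004,0,0,0,0],[0,0.008,0,0,0,0],[0,0.012,0,0,0,0],[0,0.016,0,0,0,0],[0,0.02,0,0,0,0]]

```text
time: 27.72
eef_pos: [0.6147, -0.291, 0.0458]
orientation: [0.742, 0.671, -0.001, -0.0]
contact_force: [-1.6, -5.8, -6.1]
finger_gap: 0.0086
grasp_force: 59.0
```

>>> apply_moves:
  moves:
    - [[0,0.003,0,0,0,0],[0,0.006,0,0,0,0],[0,0.008,0,0,0,0],[0,0.01,0,0,0,0],[0,0.012,0,0,0,0]]

```text
time: 28.13
eef_pos: [0.6213, -0.2916, 0.0457]
orientation: [0.742, 0.671, -0.004, -0.006]
contact_force: [-44.9, -1.6, 22.1]
finger_gap: 0.0085
grasp_force: 63.0
```

```bash
python3 - <<'E'
from plan import *
print(r.read_state()["contact_force"])
s=snap("scene"); crop(s,30,260,290,130,2.7,"shut")
E
```

```text
[-44.90258952  -1.56505542  22.1045138 ]
```

View pics/shut.png

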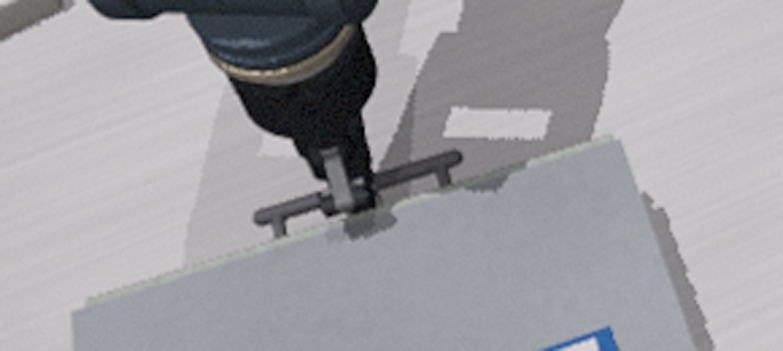

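The drawer is shut: its front is flush with the unit top, and the push met a hard stop at 45 N. Relaxing the command, opening and lifting.

>>> apply_moves:
  moves:
    - [[0,-0.002,0,0,0,0],[0,-0.004,0,0,0,0],[0,-0.005,0,0,0,0],[0,-0.005,0,0,0,0],[0,-0.005,0,0,0,0]]

```text
time: 28.6
eef_pos: [0.6211, -0.2917, 0.0458]
orientation: [0.742, 0.67, -0.001, -0.001]
contact_force: [-4.7, -5.1, -4.4]
finger_gap: 0.0085
grasp_force: 59.7
```

>>> apply_moves:
  moves:
    - [[0,0,0,0,0,0],[0,0,0,0,0,0],[0,0,0,0,0,0],[0,0,0,0,0,0],[0,0,0,0,0,0]]
  gripper: 0.026

```text
time: 29.02
eef_pos: [0.6223, -0.2909, 0.0466]
orientation: [0.742, 0.671, 0.0, 0.0]
contact_force: [0.2, -0.3, 0.7]
finger_gap: 0.026
grasp_force: 0.0
```

>>> apply_moves:
  moves:
    - [[0,0,-0.01,0,0,0],[0,0,-0.025,0,0,0],[0,0,-0.045,0,0,0],[0,0,-0.07,0,0,0],[0,0,-0.1,0,0,0]]

```text
time: 29.43
eef_pos: [0.6217, -0.2907, 0.148]
orientation: [0.742, 0.671, -0.0, -0.0]
contact_force: [0.1, -0.9, 0.2]
finger_gap: 0.0259
grasp_force: 0.0
```

>>> apply_moves:
  moves:
    - [[0,0,-0.03,0,0,0],[0,0,-0.06,0,0,0],[0,0,-0.08,0,0,0],[0,0,-0.08,0,0,0],[0,0,-0.08,0,0,0]]

```text
time: 29.85
eef_pos: [0.6225, -0.2911, 0.2289]
orientation: [0.742, 0.671, 0.001, 0.002]
contact_force: [-1.0, -0.1, -0.5]
finger_gap: 0.026
grasp_force: 0.0
```

```bash
cat >> plan.py <<'E'
C=np.array([.516,.316]);CA=.019
def cell(i,j):
    return C+R.from_euler("z",CA).apply([.037*i,.074*j,0])[:2]
E
python3 - <<'E'
from plan import *
t=snap("top");s=snap("scene")
# refine caps: dark blobs vs predicted
for n,p in(("A",(.6726,.1064)),("B",(.5174,.1179)),("C",(.4279,.1227))):
    for nm,v in(("t",t),("s",s)):
        a=np.linspace(0,2*np.pi,40); P=np.vstack([np.c_[p[0]+.017*np.cos(a),p[1]+.017*np.sin(a),np.full(40,z)] for z in(.084,.122)])
        q=proj(v,P);c=q.mean(0);x0,y0=(q.min(0)-6).astype(int);x1,y1=(q.max(0)+6).astype(int)
        hl=cv2.convexHull(q.astype(np.float32)); m=cv2.moments(hl); mc=np.array([m["m10"],m["m01"]])/m["m00"]
        k=(v["img"][y0:y1,x0:x1].max(2)<45).astype(np.uint8); nn,l,st,ce=cv2.connectedComponentsWithStats(k); i=1+st[1:,4].argmax()
        print(n,nm,"model",mc.round(1),m["m00"],"seen",(ce[i]+[x0,y0]).round(1),st[i,4])
legs((.673,.106,.21,5),(.673,.106,.086,5))
for c in((1,-1),(-1,-1),(-1,0),(1,1)):print(c,cell(*c))
E
```

```text
A t model [298.  195.3] 192.49621537397616 seen [297.1 194.4] 176
A s model [381.2 251.9] 464.45865080482326 seen [381.1 252.2] 400
B t model [291.6 258.8] 174.8601117678918 seen [290.6 258.6] 163
B s model [346.1 197.2] 390.3182241204195 seen [345.5 197. ] 331
C t model [288.6 296.5] 177.84111439762637 seen [287.8 296.6] 163
C s model [327.8 170.3] 356.1965832884889 seen [327.1 169.7] 305
at [ 0.6216 -0.2907  0.226 ] yaw -5.8
(0.673, 0.106, 0.21, 5) [133   4   5] [-0.  -0.  -3.6]
(0.673, 0.106, 0.21, 5) [133  12   5] [-0.  -0.  -3.6]
(0.673, 0.106, 0.21, 5) [132  20   5] [-0.  -0.  -3.6]
(0.673, 0.106, 0.086, 5) [  0   0 124] [ 0. -0. -0.]
(1, -1) [0.55439924 0.24271631]
(-1, -1) [0.48041259 0.2413104 ]
(-1, 0) [0.47900668 0.31529704]
(1, 1) [0.55158741 0.3906896 ]
```

The blobs agree with the triangulation to within about 1 mm. Going to bottle A.

>>> apply_moves:
  moves:
    - [[0.027,0.001,0.001,0,0,-0.7],[0.053,0.002,0.002,0,0,-1.4],[0.08,0.002,0.003,0,0,-2.2],[0.106,0.003,0.004,0,0,-2.9],[0.133,0.004,0.005,0,0,-3.6]]
  gripper: 0.06

```text
time: 30.37
eef_pos: [0.6388, -0.1578, 0.22]
orientation: [0.72, 0.694, -0.001, -0.001]
contact_force: [-0.0, -0.2, -0.6]
finger_gap: 0.06
grasp_force: 0.0
```

>>> apply_moves:
  moves:
    - [[0.027,0.002,0.001,0,0,-0.7],[0.053,0.005,0.002,0,0,-1.4],[0.08,0.007,0.003,0,0,-2.2],[0.106,0.01,0.004,0,0,-2.9],[0.133,0.012,0.005,0,0,-3.6]]

```text
time: 30.78
eef_pos: [0.656, -0.0253, 0.215]
orientation: [0.698, 0.716, -0.001, -0.001]
contact_force: [0.6, 0.4, 0.2]
finger_gap: 0.0599
grasp_force: 0.0
```

>>> apply_moves:
  moves:
    - [[0.027,0.004,0.001,0,0,-0.7],[0.053,0.008,0.002,0,0,-1.4],[0.08,0.012,0.003,0,0,-2.2],[0.11,0.016,0.004,0,0,-2.9],[0.132,0.02,0.005,0,0,-3.6]]

```text
time: 31.2
eef_pos: [0.6725, 0.1081, 0.21]
orientation: [0.675, 0.738, -0.001, -0.001]
contact_force: [0.4, -0.6, -0.6]
finger_gap: 0.06
grasp_force: 0.0
```

>>> apply_moves:
  moves:
    - [[0,0,0,0,0,0],[0,0,0.01,0,0,0],[0,0,0.025,0,0,0],[0,0,0.035,0,0,0],[0,0,0.035,0,0,0]]

```text
time: 31.62
eef_pos: [0.6717, 0.1046, 0.1728]
orientation: [0.676, 0.737, -0.002, -0.002]
contact_force: [-0.3, 0.1, 0.0]
finger_gap: 0.0602
grasp_force: 0.0
```

```bash
python3 - <<'E'
from plan import *
legs((.674,.1075,.086,5))
E
```

```text
at [0.6717 0.1046 0.1728] yaw 5.0
(0.674, 0.1075, 0.086, 5) [ 3  3 87] [-0.3  0.  -0. ]
```

>>> apply_moves:
  moves:
    - [[0.002,0.002,0.018,0,0,0],[0.002,0.002,0.036,0,0,0],[0.002,0.002,0.054,0,0,0],[0.002,0.002,0.072,0,0,0],[0.002,0.002,0.087,0,0,0]]

```text
time: 32.03
eef_pos: [0.6747, 0.1071, 0.0881]
orientation: [0.676, 0.737, -0.0, -0.0]
contact_force: [0.4, 0.1, -1.1]
finger_gap: 0.0601
grasp_force: 0.0
```

>>> apply_moves:
  moves:
    - [[0,0,0,0,0,0],[0,0,0,0,0,0],[0,0,0,0,0,0],[0,0,0,0,0,0],[0,0,0,0,0,0]]
  gripper: 0.02

```text
time: 32.45
eef_pos: [0.6753, 0.108, 0.0902]
orientation: [0.675, 0.737, 0.0, 0.0]
contact_force: [-0.6, -0.6, -2.6]
finger_gap: 0.0326
grasp_force: 59.6
```

>>> apply_moves:
  moves:
    - [[0,0,-0.015,0,0,0],[0,0,-0.04,0,0,0],[0,0,-0.075,0,0,0],[0,0,-0.115,0,0,0],[0,0,-0.155,0,0,0]]

```text
time: 32.87
eef_pos: [0.6745, 0.108, 0.2463]
orientation: [0.675, 0.737, -0.0, -0.0]
contact_force: [1.7, 0.0, -1.2]
finger_gap: 0.0325
grasp_force: 60.0
```

```bash
python3 - <<'E'
from plan import *
x,y=cell(1,-1)
legs((x,y,.245,1),(x,y,.094,1))
E
```

```text
at [0.6745 0.108  0.2463] yaw 5.0
(np.float64(0.5543992371081027), np.float64(0.24271631430177856), 0.245, 1) [ 145 -108    1] [-0.  0.  4.]
(np.float64(0.5543992371081027), np.float64(0.24271631430177856), 0.094, 1) [  0   0 151] [0. 0. 0.]
```

>>> apply_moves:
  moves:
    - [[0.025,-0.018,0,0,0,0.8],[0.055,-0.041,0,0,0,1.6],[0.085,-0.063,0,0,0,2.4],[0.115,-0.086,0,0,0,3.2],[0.145,-0.108,0,0,0,4]]

```text
time: 33.28
eef_pos: [0.5532, 0.244, 0.245]
orientation: [0.701, 0.713, 0.0, 0.0]
contact_force: [0.1, -0.1, -2.3]
finger_gap: 0.0321
grasp_force: 60.2
```

>>> apply_moves:
  moves:
    - [[0,0,0,0,0,0],[0,0,0.015,0,0,0],[0,0,0.035,0,0,0],[0,0,0.05,0,0,0],[0,0,0.05,0,0,0]]

```text
time: 33.7
eef_pos: [0.5533, 0.2426, 0.1918]
orientation: [0.701, 0.713, -0.002, -0.001]
contact_force: [-0.5, 0.2, -2.5]
finger_gap: 0.0321
grasp_force: 60.5
```

>>> apply_moves:
  moves:
    - [[0,0,0,0,0,0],[0,0,0,0,0,0],[0,0,0,0,0,0],[0,0,0,0,0,0],[0,0,0,0,0,0]]

```text
time: 34.12
eef_pos: [0.5549, 0.2431, 0.195]
orientation: [0.701, 0.713, 0.001, 0.0]
contact_force: [0.1, 0.2, -1.2]
finger_gap: 0.0326
grasp_force: 60.5
```

```bash
python3 - <<'E'
from plan import *
x,y=cell(1,-1)
legs((x,y,.096,1))
s=snap("scene"); crop(s,350,110,150,140,4,"cell1")
E
```

```text
at [0.5549 0.2431 0.195 ] yaw 1.0
(np.float64(0.5543992371081027), np.float64(0.24271631430177856), 0.096, 1) [ 0 -1 99] [ 0.1 -0.   0. ]
```

View pics/cell1.png

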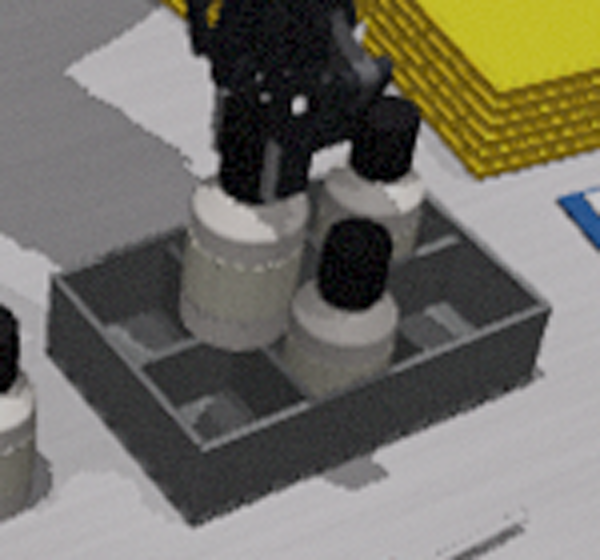

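The bottle hangs upright over the front-left cell at crop (240,270). Rim corners are seen at (50,277), (205,447) and (548,310), which I'll check against the model.

```bash
python3 - <<'E'
from plan import *
s=snap("scene")
for a in((-1,-1),(1,-1),(1,1)):
    P=np.r_[C+R.from_euler("z",CA).apply([.0765*a[0],.1135*a[1],0])[:2],.06]; print(a,((proj(s,P)-[350,110]+.5)*4-.5).round())
E
```

```text
(-1, -1) [[ 52. 274.]]
(1, -1) [[206. 452.]]
(1, 1) [[558. 306.]]
```

>>> apply_moves:
  moves:
    - [[-0.001,0,0.015,0,0,0],[-0.001,0,0.03,0,0,0],[-0.001,0,0.04,0,0,0],[-0.001,0,0.045,0,0,0],[-0.001,0,0.05,0,0,0]]

```text
time: 34.63
eef_pos: [0.5547, 0.242, 0.144]
orientation: [0.701, 0.713, -0.0, -0.0]
contact_force: [0.1, -0.1, -2.3]
finger_gap: 0.0326
grasp_force: 60.5
```

>>> apply_moves:
  moves:
    - [[0,0,0.01,0,0,0],[0,0,0.02,0,0,0],[0,0,0.03,0,0,0],[0,0,0.04,0,0,0],[0,0,0.045,0,0,0]]

```text
time: 35.05
eef_pos: [0.5541, 0.2418, 0.0975]
orientation: [0.701, 0.713, -0.001, -0.0]
contact_force: [-0.4, 0.2, -2.6]
finger_gap: 0.0326
grasp_force: 60.5
```

>>> apply_moves:
  moves:
    - [[0,0,0.001,0,0,0],[0,0,0.002,0,0,0],[0,0,0.003,0,0,0],[0,0,0.003,0,0,0],[0,0,0.003,0,0,0]]

```text
time: 35.47
eef_pos: [0.5549, 0.2421, 0.0967]
orientation: [0.701, 0.713, 0.0, 0.0]
contact_force: [-0.6, -0.2, -2.6]
finger_gap: 0.0326
grasp_force: 60.5
```

>>> apply_moves:
  moves:
    - [[0,0,0.001,0,0,0],[0,0,0.002,0,0,0],[0,0,0.002,0,0,0],[0,0,0.002,0,0,0],[0,0,0.002,0,0,0]]

```text
time: 35.88
eef_pos: [0.5549, 0.2421, 0.0947]
orientation: [0.701, 0.713, 0.0, 0.0]
contact_force: [-0.5, -0.7, 3.6]
finger_gap: 0.0325
grasp_force: 61.1
```

>>> apply_moves:
  moves:
    - [[0,0,0,0,0,0],[0,0,0,0,0,0],[0,0,0,0,0,0],[0,0,0,0,0,0],[0,0,0,0,0,0]]
  gripper: 0.05

```text
time: 36.3
eef_pos: [0.5547, 0.242, 0.0942]
orientation: [0.701, 0.713, -0.0, -0.0]
contact_force: [0.7, 0.2, 0.4]
finger_gap: 0.0499
grasp_force: 0.0
```

>>> apply_moves:
  moves:
    - [[0,0,-0.015,0,0,0],[0,0,-0.04,0,0,0],[0,0,-0.075,0,0,0],[0,0,-0.1,0,0,0],[0,0,-0.12,0,0,0]]

```text
time: 36.72
eef_pos: [0.5551, 0.2422, 0.2168]
orientation: [0.701, 0.713, 0.001, 0.001]
contact_force: [0.2, 0.6, 0.7]
finger_gap: 0.0497
grasp_force: 0.0
```

```bash
python3 - <<'E'
from plan import *
legs((.5175,.119,.21,0),(.5175,.119,.089,0))
E
```

```text
at [0.5551 0.2422 0.2168] yaw 1.0
(0.5175, 0.119, 0.21, 0) [-122  -40    7] [ 0.1 -0.   1. ]
(0.5175, 0.119, 0.089, 0) [  0   0 121] [ 0. -0. -0.]
```

>>> apply_moves:
  moves:
    - [[-0.028,-0.009,0.001,0,0,0.2],[-0.056,-0.018,0.003,0,0,0.4],[-0.085,-0.028,0.004,0,0,0.6],[-0.11,-0.036,0.005,0,0,0.8],[-0.122,-0.04,0.005,0,0,1]]
  gripper: 0.06

```text
time: 37.13
eef_pos: [0.516, 0.1172, 0.2092]
orientation: [0.707, 0.707, -0.0, -0.0]
contact_force: [0.4, -0.3, 0.3]
finger_gap: 0.06
grasp_force: 0.0
```

>>> apply_moves:
  moves:
    - [[0,0,0.005,0,0,0],[0,0,0.015,0,0,0],[0,0,0.028,0,0,0],[0,0,0.03,0,0,0],[0,0,0.03,0,0,0]]

```text
time: 37.55
eef_pos: [0.5166, 0.1202, 0.178]
orientation: [0.707, 0.708, -0.001, -0.001]
contact_force: [-0.3, 0.4, 0.3]
finger_gap: 0.0601
grasp_force: 0.0
```

```bash
python3 - <<'E'
from plan import *
legs((.5175,.119,.089,0))
E
```

```text
at [0.5166 0.1202 0.178 ] yaw 0.1
(0.5175, 0.119, 0.089, 0) [-1  1 89] [-0.1  0.   0.1]
```

>>> apply_moves:
  moves:
    - [[-0.001,0,0.018,0,0,0],[-0.001,0,0.036,0,0,0],[-0.001,0,0.054,0,0,0],[-0.001,0,0.075,0,0,0],[-0.001,0,0.09,0,0,0]]

```text
time: 37.97
eef_pos: [0.5169, 0.119, 0.0881]
orientation: [0.707, 0.708, -0.0, -0.0]
contact_force: [-0.4, 0.9, -0.1]
finger_gap: 0.06
grasp_force: 0.0
```

>>> apply_moves:
  moves:
    - [[0,0,0,0,0,0],[0,0,0,0,0,0],[0,0,0,0,0,0],[0,0,0,0,0,0],[0,0,0,0,0,0]]
  gripper: 0.02

```text
time: 38.38
eef_pos: [0.5173, 0.1185, 0.0901]
orientation: [0.707, 0.707, 0.001, 0.0]
contact_force: [0.2, -0.5, -2.1]
finger_gap: 0.0326
grasp_force: 59.6
```

>>> apply_moves:
  moves:
    - [[0,0,-0.015,0,0,0],[0,0,-0.04,0,0,0],[0,0,-0.075,0,0,0],[0,0,-0.115,0,0,0],[0,0,-0.155,0,0,0]]

```text
time: 38.8
eef_pos: [0.5163, 0.1183, 0.2464]
orientation: [0.707, 0.707, -0.0, -0.0]
contact_force: [1.1, 0.6, -1.6]
finger_gap: 0.0322
grasp_force: 59.9
```

```bash
sed -i 's/C=np.array(\[.516,.316\])/C=np.array([.516,.315])/' plan.py; python3 - <<'E'
from plan import *
x,y=cell(-1,0)
legs((x,y,.245,1),(x,y,.094,1))
x,y=cell(-1,-1)
legs((x,y,.245,1),(x,y,.094,1))
E
```

```text
at [0.5163 0.1183 0.2464] yaw 0.0
(np.float64(0.4790066782990909), np.float64(0.3142970422964032), 0.245, 1) [196 -37   1] [-0.  0. -1.]
(np.float64(0.4790066782990909), np.float64(0.3142970422964032), 0.094, 1) [  0   0 151] [ 0.  0. -0.]
at [0.5163 0.1183 0.2464] yaw 0.0
(np.float64(0.4804125937062845), np.float64(0.24031039889458497), 0.245, 1) [122 -36   1] [-0.  0. -1.]
(np.float64(0.4804125937062845), np.float64(0.24031039889458497), 0.094, 1) [  0   0 151] [ 0.  0. -0.]
```

Bottle B is gripped. It goes to the middle cell of the near row.

>>> apply_moves:
  moves:
    - [[0.03,-0.006,0,0,0,-0.2],[0.07,-0.013,0,0,0,-0.4],[0.11,-0.021,0,0,0,-0.6],[0.15,-0.028,0,0,0,-0.8],[0.18,-0.034,0,0,0,-1]]

```text
time: 39.22
eef_pos: [0.4819, 0.3009, 0.245]
orientation: [0.7, 0.714, 0.001, -0.0]
contact_force: [0.6, 0.6, -1.7]
finger_gap: 0.0329
grasp_force: 60.3
```

>>> apply_moves:
  moves:
    - [[0.01,-0.002,0,0,0,0],[0.016,-0.003,0.01,0,0,0],[0.016,-0.003,0.03,0,0,0],[0.016,-0.003,0.05,0,0,0],[0.016,-0.003,0.05,0,0,0]]

```text
time: 39.63
eef_pos: [0.4781, 0.3124, 0.1903]
orientation: [0.701, 0.713, -0.003, -0.001]
contact_force: [-0.7, -0.6, -2.8]
finger_gap: 0.0326
grasp_force: 60.1
```

>>> apply_moves:
  moves:
    - [[0,0,0,0,0,0],[0,0,0,0,0,0],[0,0,0,0,0,0],[0,0,0,0,0,0],[0,0,0,0,0,0]]

```text
time: 40.05
eef_pos: [0.4798, 0.3142, 0.1951]
orientation: [0.701, 0.713, 0.001, 0.0]
contact_force: [-0.2, 0.1, -2.5]
finger_gap: 0.0323
grasp_force: 60.1
```

```bash
python3 - <<'E'
from plan import *
x,y=cell(-1,0)
legs((x,y,.095,1))
E
```

```text
at [0.4798 0.3142 0.1951] yaw 1.0
(np.float64(0.4790066782990909), np.float64(0.3142970422964032), 0.095, 1) [  0  -1 100] [ 0.1 -0.   0. ]
```

>>> apply_moves:
  moves:
    - [[0,-0.001,0.015,0,0,0],[0,-0.001,0.03,0,0,0],[0,-0.001,0.04,0,0,0],[0,-0.001,0.045,0,0,0],[0,-0.001,0.05,0,0,0]]

```text
time: 40.47
eef_pos: [0.4786, 0.3143, 0.1441]
orientation: [0.701, 0.713, -0.0, -0.0]
contact_force: [-0.3, 0.1, -2.4]
finger_gap: 0.0326
grasp_force: 60.1
```

>>> apply_moves:
  moves:
    - [[0,0,0.01,0,0,0],[0,0,0.02,0,0,0],[0,0,0.03,0,0,0],[0,0,0.04,0,0,0],[0,0,0.045,0,0,0]]

```text
time: 40.88
eef_pos: [0.478, 0.3139, 0.0976]
orientation: [0.701, 0.713, -0.001, -0.0]
contact_force: [-0.4, 1.3, -1.7]
finger_gap: 0.0326
grasp_force: 60.1
```

>>> apply_moves:
  moves:
    - [[0,0,0.001,0,0,0],[0,0,0.002,0,0,0],[0,0,0.003,0,0,0],[0,0,0.004,0,0,0],[0,0,0.005,0,0,0]]

```text
time: 41.3
eef_pos: [0.4789, 0.3144, 0.0949]
orientation: [0.701, 0.713, 0.001, 0.0]
contact_force: [-4.4, -1.7, 16.0]
finger_gap: 0.032
grasp_force: 62.2
```

>>> apply_moves:
  moves:
    - [[0,0,0,0,0,0],[0,0,0,0,0,0],[0,0,0,0,0,0],[0,0,0,0,0,0],[0,0,0,0,0,0]]

```text
time: 41.72
eef_pos: [0.4789, 0.3144, 0.0949]
orientation: [0.701, 0.713, 0.0, 0.0]
contact_force: [-0.1, -0.8, 6.0]
finger_gap: 0.0328
grasp_force: 60.7
```

On the floor. Releasing, then bottle C.

>>> apply_moves:
  moves:
    - [[0,0,0,0,0,0],[0,0,0,0,0,0],[0,0,0,0,0,0],[0,0,0,0,0,0],[0,0,0,0,0,0]]
  gripper: 0.05

```text
time: 42.13
eef_pos: [0.4785, 0.3142, 0.0942]
orientation: [0.701, 0.713, -0.0, -0.0]
contact_force: [0.6, -0.3, -0.7]
finger_gap: 0.0499
grasp_force: 0.0
```

>>> apply_moves:
  moves:
    - [[0,0,-0.015,0,0,0],[0,0,-0.04,0,0,0],[0,0,-0.075,0,0,0],[0,0,-0.1,0,0,0],[0,0,-0.12,0,0,0]]

```text
time: 42.55
eef_pos: [0.4789, 0.3144, 0.2167]
orientation: [0.701, 0.713, 0.001, 0.0]
contact_force: [-0.4, -0.3, -0.4]
finger_gap: 0.0501
grasp_force: 0.0
```

```bash
python3 - <<'E'
from plan import *
legs((.428,.1235,.21,5),(.428,.1235,.089,5))
E
```

```text
at [0.4789 0.3144 0.2167] yaw 1.0
(0.428, 0.1235, 0.21, 5) [-190  -54    6] [ 0.1 -0.1 -4. ]
(0.428, 0.1235, 0.089, 5) [  0   0 121] [0. 0. 0.]
```

>>> apply_moves:
  moves:
    - [[-0.038,-0.011,0,0,0,-0.8],[-0.076,-0.022,0.002,0,0,-1.6],[-0.114,-0.032,0.003,0,0,-2.4],[-0.152,-0.043,0.004,0,0,-3.2],[-0.19,-0.054,0.005,0,0,-4]]
  gripper: 0.06

```text
time: 42.97
eef_pos: [0.4271, 0.1218, 0.2093]
orientation: [0.675, 0.738, 0.0, 0.0]
contact_force: [1.1, -0.2, -0.8]
finger_gap: 0.0599
grasp_force: 0.0
```

>>> apply_moves:
  moves:
    - [[0,0,0,0,0,0],[0,0,0.015,0,0,0],[0,0,0.028,0,0,0],[0,0,0.03,0,0,0],[0,0,0.03,0,0,0]]

```text
time: 43.38
eef_pos: [0.4277, 0.1234, 0.1789]
orientation: [0.675, 0.737, -0.001, -0.0]
contact_force: [-0.4, 0.5, 0.1]
finger_gap: 0.0597
grasp_force: 0.0
```

```bash
python3 - <<'E'
from plan import *
legs((.428,.1235,.089,5))
E
```

```text
at [0.4277 0.1234 0.1789] yaw 5.0
(0.428, 0.1235, 0.089, 5) [ 0  0 90] [-0.1  0.   0. ]
```

>>> apply_moves:
  moves:
    - [[0,0,0.018,0,0,0],[0,0,0.036,0,0,0],[0,0,0.054,0,0,0],[0,0,0.075,0,0,0],[0,0,0.09,0,0,0]]

```text
time: 43.8
eef_pos: [0.4281, 0.1236, 0.0887]
orientation: [0.675, 0.738, 0.0, 0.0]
contact_force: [0.8, 0.8, -0.8]
finger_gap: 0.0601
grasp_force: 0.0
```

>>> apply_moves:
  moves:
    - [[0,0,0,0,0,0],[0,0,0,0,0,0],[0,0,0,0,0,0],[0,0,0,0,0,0],[0,0,0,0,0,0]]
  gripper: 0.02

```text
time: 44.22
eef_pos: [0.4285, 0.1234, 0.0902]
orientation: [0.675, 0.737, 0.001, 0.0]
contact_force: [-0.7, 0.0, -1.4]
finger_gap: 0.0322
grasp_force: 59.5
```

>>> apply_moves:
  moves:
    - [[0,0,-0.015,0,0,0],[0,0,-0.04,0,0,0],[0,0,-0.075,0,0,0],[0,0,-0.115,0,0,0],[0,0,-0.155,0,0,0]]

```text
time: 44.63
eef_pos: [0.4273, 0.1232, 0.2465]
orientation: [0.675, 0.737, -0.0, -0.0]
contact_force: [0.4, -0.6, -1.1]
finger_gap: 0.0326
grasp_force: 59.9
```

```bash
python3 - <<'E'
from plan import *
x,y=cell(-1,-1)
legs((x,y,.245,1),(x,y,.094,1))
E
```

```text
at [0.4273 0.1232 0.2465] yaw 5.0
(np.float64(0.4804125937062845), np.float64(0.24031039889458497), 0.245, 1) [112  63   2] [-0.  0.  4.]
(np.float64(0.4804125937062845), np.float64(0.24031039889458497), 0.094, 1) [  0   0 151] [0. 0. 0.]
```

>>> apply_moves:
  moves:
    - [[0.02,0.011,0,0,0,0.8],[0.045,0.025,0,0,0,1.6],[0.07,0.039,0,0,0,2.4],[0.095,0.053,0,0,0,3.2],[0.112,0.063,0,0,0,4]]

```text
time: 45.05
eef_pos: [0.4814, 0.2424, 0.2449]
orientation: [0.701, 0.713, 0.001, 0.0]
contact_force: [-0.1, 0.8, -1.5]
finger_gap: 0.0327
grasp_force: 60.2
```

>>> apply_moves:
  moves:
    - [[0,0,0,0,0,0],[0,0,0.01,0,0,0],[0,0,0.03,0,0,0],[0,0,0.05,0,0,0],[0,0,0.05,0,0,0]]

```text
time: 45.47
eef_pos: [0.4787, 0.2388, 0.1907]
orientation: [0.701, 0.713, -0.003, -0.001]
contact_force: [-1.2, 0.3, -2.4]
finger_gap: 0.0327
grasp_force: 60.1
```

>>> apply_moves:
  moves:
    - [[0,0,0,0,0,0],[0,0,0,0,0,0],[0,0,0,0,0,0],[0,0,0,0,0,0],[0,0,0,0,0,0]]

```text
time: 45.88
eef_pos: [0.4811, 0.2404, 0.195]
orientation: [0.701, 0.713, 0.001, 0.0]
contact_force: [-0.1, 0.0, -1.8]
finger_gap: 0.0326
grasp_force: 60.1
```

```bash
python3 - <<'E'
from plan import *
x,y=cell(-1,-1)
legs((x,y,.095,1))
E
```

```text
at [0.4811 0.2404 0.195 ] yaw 1.0
(np.float64(0.4804125937062845), np.float64(0.24031039889458497), 0.095, 1) [  0  -1 100] [ 0.1 -0.   0. ]
```

>>> apply_moves:
  moves:
    - [[0,-0.001,0.015,0,0,0],[0,-0.001,0.03,0,0,0],[0,-0.001,0.04,0,0,0],[0,-0.001,0.045,0,0,0],[0,-0.001,0.05,0,0,0]]

```text
time: 46.3
eef_pos: [0.48, 0.2404, 0.1441]
orientation: [0.701, 0.713, -0.0, 0.0]
contact_force: [0.8, 0.2, -1.0]
finger_gap: 0.0324
grasp_force: 60.1
```

>>> apply_moves:
  moves:
    - [[0,0,0.01,0,0,0],[0,0,0.02,0,0,0],[0,0,0.03,0,0,0],[0,0,0.04,0,0,0],[0,0,0.045,0,0,0]]

```text
time: 46.72
eef_pos: [0.4793, 0.2401, 0.0976]
orientation: [0.701, 0.713, -0.001, -0.0]
contact_force: [-0.4, -0.9, -1.7]
finger_gap: 0.033
grasp_force: 60.1
```

>>> apply_moves:
  moves:
    - [[0,0,0.001,0,0,0],[0,0,0.002,0,0,0],[0,0,0.003,0,0,0],[0,0,0.004,0,0,0],[0,0,0.005,0,0,0]]

```text
time: 47.13
eef_pos: [0.4802, 0.2406, 0.095]
orientation: [0.701, 0.713, 0.0, 0.0]
contact_force: [-5.8, -0.5, 18.4]
finger_gap: 0.0325
grasp_force: 62.1
```

>>> apply_moves:
  moves:
    - [[0,0,0,0,0,0],[0,0,0,0,0,0],[0,0,0,0,0,0],[0,0,0,0,0,0],[0,0,0,0,0,0]]

```text
time: 47.55
eef_pos: [0.4802, 0.2406, 0.0951]
orientation: [0.701, 0.713, 0.001, 0.0]
contact_force: [-2.5, -0.8, 5.3]
finger_gap: 0.0325
grasp_force: 60.9
```

>>> apply_moves:
  moves:
    - [[0,0,0,0,0,0],[0,0,0,0,0,0],[0,0,0,0,0,0],[0,0,0,0,0,0],[0,0,0,0,0,0]]
  gripper: 0.05

```text
time: 47.97
eef_pos: [0.4799, 0.2404, 0.0943]
orientation: [0.701, 0.713, 0.0, -0.0]
contact_force: [0.7, 0.8, -0.5]
finger_gap: 0.05
grasp_force: 0.0
```

>>> apply_moves:
  moves:
    - [[0,0,-0.015,0,0,0],[0,0,-0.04,0,0,0],[0,0,-0.075,0,0,0],[0,0,-0.1,0,0,0],[0,0,-0.13,0,0,0]]

```text
time: 48.38
eef_pos: [0.4795, 0.2402, 0.2253]
orientation: [0.701, 0.713, -0.0, -0.0]
contact_force: [-0.2, -0.0, 0.2]
finger_gap: 0.0501
grasp_force: 0.0
```

>>> apply_moves:
  moves:
    - [[-0.035,0,0,0,0,0],[-0.07,0,0,0,0,0],[-0.105,0,0,0,0,0],[-0.14,0,0,0,0,0],[-0.17,0,0,0,0,0]]

```text
time: 48.8
eef_pos: [0.4826, 0.0685, 0.2244]
orientation: [0.701, 0.713, 0.0, 0.0]
contact_force: [1.2, -0.6, -0.2]
finger_gap: 0.0501
grasp_force: 0.0
```

```bash
python3 - <<'E'
from plan import *
s=snap("scene"); cv2.imwrite("pics/end.png",s["img"])
E
```

```text
(no output)
```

View pics/end.png

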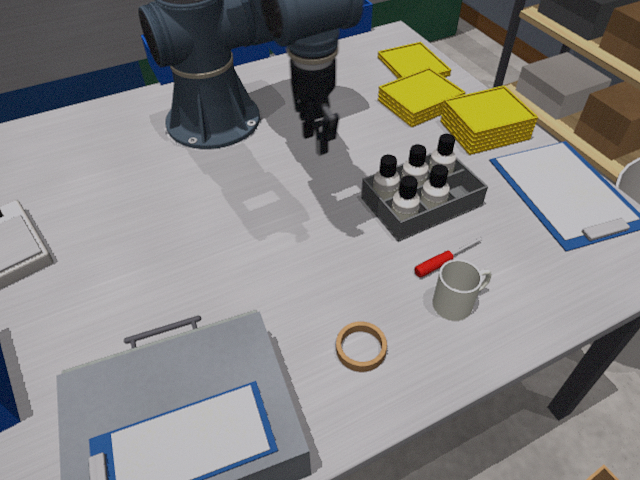

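All five bottles stand in the crate at (389,170), (417,160), (446,150), (407,192) and (438,182). The drawer is flush and the bench is clear of samples, with the tape, mug and screwdriver where they started. Letting the arm settle, then handing in.

>>> apply_moves:
  moves:
    - [[0,0,0,0,0,0],[0,0,0,0,0,0],[0,0,0,0,0,0],[0,0,0,0,0,0],[0,0,0,0,0,0]]

```text
time: 49.27
eef_pos: [0.4829, 0.0712, 0.2242]
orientation: [0.7, 0.714, -0.0, -0.0]
contact_force: [-0.1, 0.1, -0.1]
finger_gap: 0.05
grasp_force: 0.0
```

```bash
python3 -c "
from bench import r
print(r.hand_in())"
```

```text
the job is handed in; nothing more can be done
None
```

I handed the job in at about 49 s: three housings lie flat, top up, in the shut drawer, three bench bottles stand in free crate cells, and the stored bottles, tape, mug and screwdriver look undisturbed; hand-in returned no verdict.

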